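Fish the cedar block from the deep magazine with sprung tongs

ROBOT

A 7-joint arm with a two-finger parallel gripper is mounted at the origin on the work surface. World frame = base frame: x ahead of the robot, y to its left, z up, the work surface at z = 0. Lengths are in m, angles in rad, forces in N, time in s.
With the tool pointing down it reaches from about 0.425 to 0.925 m from the base axis. Payload 6.8 kg.
Tool frame: the origin (TCP) lies midway between the tips of the shut fingers; the grasp point (between the pads) lies 19 mm behind it; z points along the fingers, y is the line along which they close (so a half turn about z gives the same grasp; the last joint's range is limited). The gripper opens to 85 mm and grips with 20 to 120 N. Pads are 22 mm wide; open, the fingers measure 114 mm over their backs; the gripper's body (76 mm by 85 mm) begins 54 mm behind the grasp point. The pads swing forward as they close: fully open they stand 13 mm farther back than shut.
Start: joints at [-0.108, 0.477, 0.022, 1.555, -0.011, 1.109, -0.083], TCP at [0.675, 0, 0.231] pointing down, gripper open.
Joint ranges: [-2.96, 2.96], [-0.34, 2.1], [-1.41, 1.46], [0.24, 2.44], [-1.37, 4.51], [0.17, 1.92], [-2.96, 2.96]. Speed limits (rad/s): [2.39, 2.39, 3.14, 3.14, 3.14, 3.14, 3.14].

INTERFACE

Orientations are given as a unit quaternion [w, x, y, z].
In Python, from station import * gives the robot as it stands. The module is installed in compiled form; this text tells all that it offers.
- The arm moves only by the shell command python3 -m jog 'ROWS' [OPENING] [FORCE]. ROWS is JSON, a list of rows, each an object of numbers: "x", "y", "z": the shift along the tool's x, y, z in m; "ax", "ay", "az": the turn, a rotation vector about the tool's x, y, z in rad. In form: [{"x": .., "y": .., "z": .., "ax": .., "ay": .., "az": ..}, ...]. A call has 1 to 12 rows; each row is the pose to reach, as a shift and turn from the pose commanded when the call began, along the tool's axes at that moment; what a row does not reach only later rows make up. A row lasts 1/10 s, in which the tool goes at most 50 mm and 8.59 degrees, less where a joint would pass 70% of its speed; a pose out of reach is approached as far as the arm can. A call with a gripper value outside its range is refused whole. OPENING is the opening, from 0 (shut) to 1 (fully open), set as the call begins (- or left out, the last holds). The fingers move at their own pace and stop on an object; FORCE is the grip in N (left out, the last holds). Time passes only in rows, so rows that repeat a pose let the fingers close. It gives the time, the measured TCP pose, the force, the opening and the grip force at its end, in the units of the state.
- get_obs(): the state, without advancing time (a new reading comes with each control period).
- read_camera(name): name is "scene" or "side" or "wrist"; returns the picture (384x512x3 uint8, red, green, blue); there is no depth.
- camera_params(name): a dict with "K" (3x3 intrinsics, pixels), "origin" and "attitude" of the camera in the world. Camera axes: x right, y up, looking along -z (the intrinsics and any distortion apply to the point x, -y, -z); pixel columns grow to the right and rows downward; lengths in m; the calibration is good to about 2 mm. A picture is of the moment at which its call begins: read the wrist's pose just before it. camera_params takes no time and is no camera call; for the wrist camera it gives the pose at the moment of the call.
- hand_in(): hands the job in; it is judged then, once.
The state is a dict: "t": time; "q": joint angles; "joint_vel": joint speeds; "joint_torque": joint torques, N m; "eef_pos": TCP position; "tool_rot": TCP orientation; "contact_force": force on the tool from outside, world axes, zero at the start; "torque": the same for the moment, N m; "gripper_width": opening from 0.0 (shut) to 1.0 (fully open); "grasp_force": force on a finger pad.
Only numpy, scipy, OpenCV 4.12 (cv2) and the standard library are available. Lean on these libraries where they do the work, as an engineer would, in place of code of your own. Each camera call takes 0.05 s, during which the arm holds its last target. There are 200 camera calls.

TASK

Slide the cover of the two-pocket wooden magazine fully open, then take the sprung tongs from their stand and use them, never your fingers, to lift the pale cedar block out of its deep pocket. Set it down without dropping it, still standing on edge, in the middle of the aluminium caul on the bed of the green press and square to the caul's edges. Put the tongs back upright in their stand, leave the cover open, and leave the dark walnut block, caul, brass weight, red lid and strip stack where they are.

Things in the scene. Friction and masses are not known exactly. Their poses are not given: they have to be found in the camera images.
- magazine: fixed brown wooden block, 134 (its x) x 140 (its y) x 110 mm high, with dark rails 9 mm high along both y edges on top. Two open-topped pockets side by side, at y = +29 mm and y = -29 mm, each 110 mm long (x) x 48 mm wide (y) and 100 mm deep (pocket floor 10 mm above the origin, mouth at 110 mm). One pocket holds the cedar, the other the walnut block (either way). Origin: centre of the underside
- cover (a joint): dark sliding cover, 130 x 122 x 8 mm, lying on the magazine's top (its top face 118 mm above the magazine's origin) over both pockets; value in m, 0 = shut, 0.125 = fully open against its stop, growing as it slides along the magazine's +x; starts between 0.02 and 0.05. It stays where it is left; about 2 N of friction
- rib (a point): centre of the pale push rib that stands across the cover near its -x end: 14 mm (x) x 100 mm (y), from 118 to 140 mm above the magazine's origin; the point is 129 mm above it, and at x = -52 mm + cover value in the magazine's frame. Push it towards the magazine's +x; axes as the magazine
- cedar: pale cedar block, 90 (its x) x 20 (y) x 40 mm (z), about 50 g (35 to 70 g); origin at its centre. It stands on its long narrow edge on the pocket floor, length along the pocket, so its top is 60 mm below the mouth
- walnut: dark walnut block of the same size, in the other pocket; origin at its centre. Leave alone
- tongs: parallel sprung tongs, 0.16 kg, standing tips down in the stand. Two jaws close equally along the tongs' y. Origin: centre of the two blue grip plates (each 26 mm wide in x, 40 mm high, 60 mm over their outer faces when free), 130 mm above the blade tips; z up. The spring head between the plates reaches 38 mm above the origin. Let out to 60 mm they fall from the grip
- jaw_l (a joint): inward travel of each tong jaw, m: grip plate and blade move together. 0 = sprung open, 0.006 = half squeezed (plates 48 mm apart outside), 0.012 = shut on a 20 mm block (plates 36 mm), 0.016 = stop. Spring force per jaw: 12 N at 0, rising 0.8 N per mm
- tips (a point): point midway between the two blade tips of the tongs; axes as the tongs. Steel blades 24 mm wide (x), 4 mm thick, 110 mm long: free they are 44 mm apart inside and 52 mm over the outside, too wide for a 48 mm pocket, so squeeze part way before going in: half squeezed they are 32 mm inside, 40 mm outside
- stand: fixed dark steel socket on a wooden foot (100 x 120 x 6 mm) holding the tongs: open top 60 mm up, inside 36 (x) x 68 mm (y), floor 8 mm up, on which the tips stand (tongs' origin then 138 mm above the stand's). Origin: centre of the underside; the tongs' y lies along the stand's y
- press: fixed green cast-iron hand press with spoked wheel; origin under the centre of its frame. The frame, 290 mm along x, 500 mm high, has a wheel of 260 mm diameter centred above the origin at 466 to 485 mm and a platen 180 mm square from 125 to 149 mm up. Its flat bed, 200 mm wide (x), 40 mm high, runs out to y = +330 mm
- caul: loose square aluminium plate 140 x 140 x 12 mm, 0.6 kg, lying on the press bed about 240 mm along the press's +y; origin: centre of its underside, top face 12 mm above; axes along its edges
- weight: bystander: brass disc 60 mm diameter, 35 mm high, on the press bed between caul and frame; origin centre of underside
- lid: bystander: red-lacquered box lid 110 (x) x 150 (y) x 20 mm on the bench beyond the tongs stand; origin centre of underside
- strips: bystander: stack of three thin cedar strips, 32 (x) x 180 (y) x 24 mm together, on the bench beyond the magazine; origin centre of underside
Mind the look-alikes: they are no part of the job. Of the things that look like the tongs, the larger one is meant.

How it is judged:
On the way, in this order (a step that is already met when the one before it is completed fails the run):
1. the cover is slid fully open (joint over 0.115) (value of joint cover above 0.115 m), for 0.2 s.
2. the cedar block is held in the tongs wholly above the pocket's mouth (z of cedar in the frame of magazine above 0.132 m and contact force between tongs and cedar above 0.5 N), for 0.2 s.
At the end, for the whole second after the job is handed in: Cedar block at rest on the caul on its long narrow edge (tilt < 0.12 rad), centre within 22 mm of the caul's along each caul axis, length within 0.2 rad of a caul edge, free of the tongs; tongs at rest upright in the stand (within 20 mm of its centre, 8 mm of its floor); cover open (> 0.112) (x of cedar in the frame of caul between -0.022 and 0.022 m and y of cedar in the frame of caul between -0.022 and 0.022 m and z of cedar in the frame of caul between 0.028 and 0.036 m and angle between cedar's own z axis and vertical below 0.12 rad and (angle between the x axis of cedar and the x axis of caul, either way round below 0.2 rad or angle between the x axis of cedar and the y axis of caul, either way round below 0.2 rad) and linear speed of cedar below 0.02 m/s and contact force between tongs and cedar below 0.05 N and horizontal distance between tongs and stand below 0.02 m and z of tongs in the frame of stand between 0.13 and 0.146 m and angle between tongs's own z axis and vertical below 0.2 rad and linear speed of tongs below 0.06 m/s and value of joint cover above 0.112 m); the robot touches nothing.
It fails at once if the fingers touch the cedar block (it must be handled with the tongs only) (contact force between the fingers and cedar above 0.5 N).
It fails at once if the cedar block is dropped: it falls faster than 0.6 m/s while the tongs do not hold it (linear speed of cedar above 0.6 m/s and contact force between tongs and cedar below 0.01 N).
It fails at once if the walnut block is lifted or shoved more than 20 mm (distance of walnut from where it was at the start of the episode above 0.02 m).
It fails at once if the aluminium caul, brass weight, red lid or strip stack is moved more than 20 mm (distance of any of caul, weight, lid, strips from where it was at the start of the episode above 0.02 m).
It also fails if it takes over 70 s, if anything falls off the work surface, if the arm or the gripper's body presses on something with over 40 N, if the wrist force passes 120 N, or if a joint passes its speed limit or range.

## Working session

There is one attempt and no reset: what is moved stays moved. The work goes in short steps, Python scripts to look and compute and a shell command to move; the robot and the scene stay as the last step left them, time stands still between calls to the robot, and variables do not carry over. Pictures are saved under pics/ and viewed, at most 10 in all, crops included, and the job is handed in when it is done.

```bash
mkdir -p pics; cat > h.py <<'E'
from station import *
import numpy as np, cv2, json
from scipy.spatial.transform import Rotation as R
def rot(a):
    a=np.array(a,float)
    return a if a.shape==(3,3) else R.from_quat(a,scalar_first=True).as_matrix()
def cam(n):
    p=camera_params(n); return np.array(p["K"]),np.array(p["origin"]),rot(p["attitude"]),p
def proj(c,X):
    K,o,A,_=c; q=(np.atleast_2d(X)-o)@A; q=q*[1,-1,-1]; u=q@K.T; return u[:,:2]/u[:,2:]
def ray(c,uv):
    K,o,A,_=c; d=np.linalg.solve(K,[uv[0],uv[1],1.])*[1,-1,-1]; return o,A@d
def atz(c,uv,z):
    o,d=ray(c,uv); return o+d*(z-o[2])/d[2]
def tri(cs,uvs):
    M=np.zeros((3,3));b=np.zeros(3)
    for c,uv in zip(cs,uvs):
        o,d=ray(c,uv); d/=np.linalg.norm(d); P=np.eye(3)-np.outer(d,d); M+=P;b+=P@o
    return np.linalg.solve(M,b)
def snap(n,f):
    c=cam(n); im=read_camera(n); cv2.imwrite(f,im[:,:,::-1]); return c,im
E
python3 - <<'E'
from h import *
a=snap("scene","pics/scene.png")[1];b=snap("side","pics/side.png")[1];w=snap("wrist","pics/wrist0.png")[1]
for n in("scene","side","wrist"):
    p=camera_params(n);print(n,p)
print(get_obs())
E
```

```text
scene {'K': array([[491.29274598,   0.        , 254.6446705 ],
       [  0.        , 491.29274598, 187.44636434],
       [  0.        ,   0.        ,   1.        ]]), 'origin': array([1.31947233, 0.12990671, 1.18410952]), 'attitude': array([0.58599578, 0.19376767, 0.25397952, 0.74468614])}
side {'K': array([[365.3351593 ,   0.        , 248.41956828],
       [  0.        , 365.3351593 , 192.14858647],
       [  0.        ,   0.        ,   1.        ]]), 'origin': array([0.29807723, 0.81710143, 0.76169157]), 'attitude': array([-0.12009049, -0.05325737,  0.45989402,  0.87820238])}
wrist {'K': array([[290.46472458,   0.        , 258.52508283],
       [  0.        , 290.46472458, 189.92184969],
       [  0.        ,   0.        ,   1.        ]]), 'origin': array([0.67400748, 0.07298206, 0.37235998]), 'attitude': array([ 9.89047191e-01, -1.47595967e-01,  1.02789158e-03,  1.67548965e-04])}
{'t': 0.15, 'q': array([-0.10804688,  0.4776049 ,  0.02234171,  1.55621837, -0.01152594,
        1.10931492, -0.08310019]), 'joint_vel': array([ 0.00051202, -0.00209174, -0.00039004, -0.00299524,  0.00238001,
       -0.00013569,  0.00022469]), 'joint_torque': array([ 1.55385478e-03, -5.96924365e+01,  1.60940632e+00, -2.81490952e+01,
        1.26662746e-02,  6.56643446e-03,  5.58682734e-05]), 'eef_pos': array([ 6.74537451e-01, -3.16553610e-05,  2.30555051e-01]), 'tool_rot': array([-4.74650347e-04,  7.07121674e-01,  7.07091533e-01, -5.26699751e-04]), 'contact_force': array([ 0.5080844 ,  0.55878902, -0.46131234]), 'torque': array([-0.02659746,  0.01503518,  0.01101078]), 'grasp_force': 0.0, 'gripper_width': 1.001694922806779}
```

```bash
python3 - <<'E'
import cv2
for n in("scene","side"):
    cv2.imwrite(f"pics/{n}_b.png",cv2.resize(cv2.imread(f"pics/{n}.png"),(800,600),interpolation=cv2.INTER_CUBIC))
E
```

```text
(no output)
```

View pics/scene_b.png

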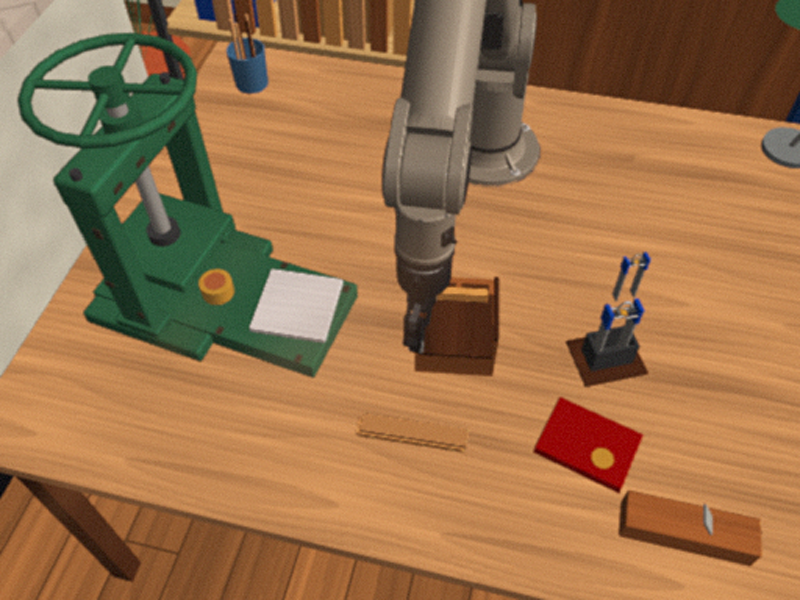

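View pics/side_b.png

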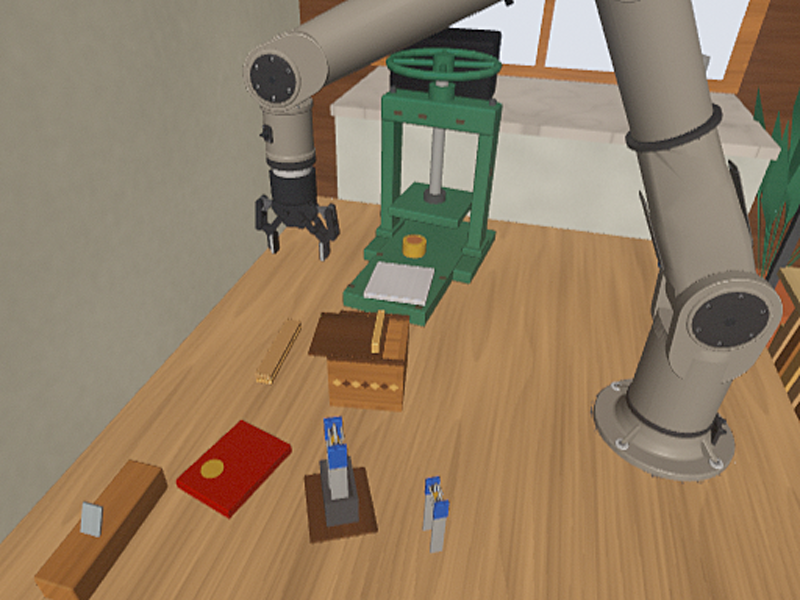

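```bash
python3 - <<'E'
from h import *
S=cam("scene");D=cam("side");k=512/800
T=lambda n,a,b:print(n,tri([S,D],[np.array(a)*k,np.array(b)*k]).round(3))
# pairings by geometry: print planar estimates of each
for n,c,P,z in[("foot sc",S,[(567,345),(627,332),(647,373),(587,384)],.006),("foot sd",D,[(305,475),(368,467),(377,532),(310,542)],.006),
 ("caul sc",S,[(265,271),(344,278),(325,340),(250,328)],.052),("caul sd",D,[(374,262),(434,265),(428,304),(364,296)],.052),
 ("mag sd top",D,[(330,363),(404,368)],.1),("mag sd bot",D,[(330,403),(403,410)],0),("cover sd",D,[(320,311),(309,354),(369,362)],.118),("mag sc",S,[(498,277),(494,360)],.119),("cov sc",S,[(417,358),(494,362)],.118),
 ("small sd",D,[(430,528),(437,550)],0),("lid sd",D,[(240,421),(292,450),(230,500),(178,480)],.02),("strips",D,[(292,320),(260,375)],.024)]:
    print(n,[atz(c,np.array(p)*k,z)[:2].round(3).tolist() for p in P])
E
python3 -c "
import cv2;cv2.imwrite('pics/wrist0_b.png',cv2.resize(cv2.imread('pics/wrist0.png'),(800,600),interpolation=cv2.INTER_CUBIC))"
```

```text
foot sc [[0.496, 0.236], [0.442, 0.34], [0.523, 0.38], [0.571, 0.279]]
foot sd [[0.568, 0.277], [0.476, 0.235], [0.429, 0.343], [0.518, 0.385]]
caul sc [[0.493, -0.343], [0.475, -0.192], [0.617, -0.186], [0.624, -0.324]]
caul sd [[0.626, -0.316], [0.485, -0.344], [0.465, -0.181], [0.607, -0.171]]
mag sd top [[0.582, 0.111], [0.454, 0.087]]
mag sd bot [[0.587, 0.109], [0.453, 0.089]]
cover sd [[0.644, -0.007], [0.617, 0.118], [0.511, 0.109]]
mag sc [[0.46, 0.091], [0.632, 0.113]]
cov sc [[0.657, -0.01], [0.635, 0.114]]
small sd [[0.356, 0.312], [0.34, 0.344]]
lid sd [[0.714, 0.212], [0.603, 0.246], [0.655, 0.361], [0.749, 0.35]]
strips [[0.74, -0.079], [0.73, 0.099]]
```

View pics/wrist0_b.png

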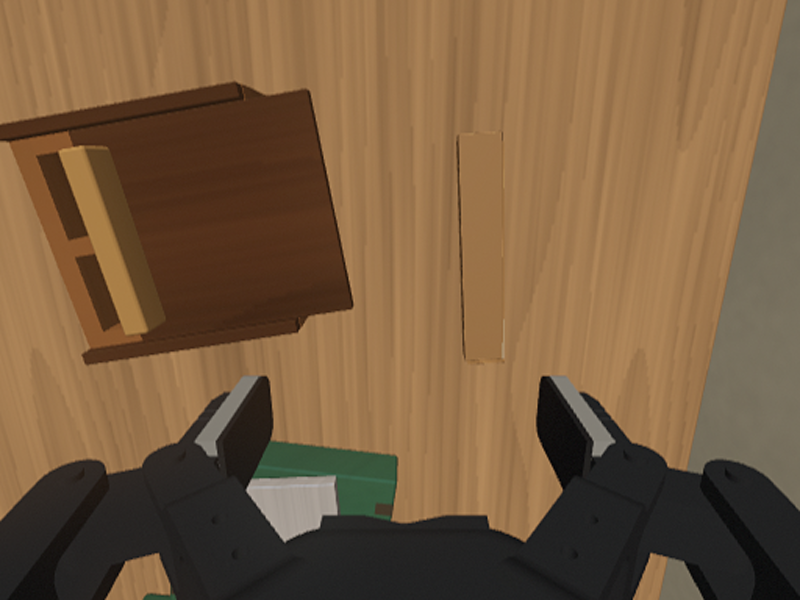

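Scene picture: press with caul at (298,305), magazine at (457,325), larger tongs in stand at (620,325), and a smaller look-alike at (632,272). Lid is at (590,443) and strips at (412,432). Side picture: tongs in stand (338,455), look-alike (435,515), rib (378,332). Wrist picture: rib (110,240), cover +x end corners (310,90) and (352,305), pockets visible on the left. Rib candidates are this pale rib and the strip stack (480,245 in wrist); the rib is the one on the cover. Tongs candidates are the larger pair in the stand and the small free-standing pair; I choose the pair in the stand.

```bash
python3 - <<'E'
from h import *
S=cam("scene");D=cam("side");W=cam("wrist");k=512/800
t=lambda w,d:tri([W,D],[np.array(w)*k,np.array(d)*k]).round(4)
a=t((310,90),(309,354));b=t((352,305),(320,311));print("cover end",a,b, np.linalg.norm(a-b))
for p,z in[((310,90),.118),((352,305),.118),((75,150),.14),((107,147),.14),((165,322),.14),((130,334),.118),((238,84),.119),((298,320),.119),((84,355),.119),((60,149),.14),((107,147),.14)]:
    print(p,atz(W,np.array(p)*k,z).round(4))
for mx in[(.53,.03)]:
  for yaw in[.147,.2]:
    pass
# fit mag pose + v from cover corners & rails
from scipy.optimize import least_squares
M=[((310,90),65,61,118,1),((352,305),65,-61,118,1),((238,84),67,70,119,0),((298,320),67,-70,119,0),((84,355),-67,-70,119,0),((107,147),-45,50,140,1),((165,322),-45,-50,140,1)]
Dm=[((309,354),65,61,118,1),((320,311),65,-61,118,1),((330,403),67,70,0,0),((403,410),-67,70,0,0)]
def res(p):
    x,y,a,v=p;r=[]
    for c,L in((W,M),(D,Dm)):
        for uv,X,Y,Z,m in L:
            X=X/1e3+m*v;Y=Y/1e3
            P=[x+X*np.cos(a)-Y*np.sin(a),y+X*np.sin(a)+Y*np.cos(a),Z/1e3]
            r+=list(proj(c,P)[0]-np.array(uv)*k)
    return np.array(r)
s=least_squares(res,[.53,.03,.15,.045],loss="soft_l1");print(s.x.round(4));print(res(s.x).reshape(-1,2).round(1).tolist())
E
```

```text
cover end [0.6226 0.1075 0.1082] [ 0.6437 -0.0094  0.1167] 0.11909269499007906
(310, 90) [0.6251 0.1066 0.118 ]
(352, 305) [ 0.6429 -0.0098  0.118 ]
(75, 150) [0.513  0.0768 0.14  ]
(107, 147) [0.5289 0.0782 0.14  ]
(165, 322) [ 0.5433 -0.0124  0.14  ]
(130, 334) [ 0.5086 -0.0282  0.118 ]
(238, 84) [0.5887 0.1092 0.119 ]
(298, 320) [ 0.6106 -0.0188  0.119 ]
(84, 355) [ 0.4788 -0.0415  0.119 ]
(60, 149) [0.5058 0.0773 0.14  ]
(107, 147) [0.5289 0.0782 0.14  ]
[0.533  0.0313 0.1565 0.0391]
[[1.4, -1.7], [2.8, 3.0], [-0.7, -2.3], [0.1, 8.6], [0.3, 6.5], [-12.9, -2.2], [-8.4, 7.2], [-1.8, -2.9], [0.2, -1.2], [-0.7, 0.3], [-1.2, -0.0]]
```

```bash
python3 - <<'E'
from h import *
from scipy.optimize import least_squares
S=cam("scene");D=cam("side");W=cam("wrist");k=512/800
M=[((310,90),65,61,118,1),((352,305),65,-61,118,1),((238,84),67,70,119,0),((298,320),67,-61,119,0),((107,147),-45,50,118,1),((165,322),-45,-50,118,1),((60,149),-59,50,140,1),((130,334),-59,-50,140,1)]
Dm=[((309,354),65,61,118,1),((320,311),65,-61,118,1),((330,403),67,70,0,0),((403,410),-67,70,0,0)]
def res(p):
    x,y,a,v=p;r=[]
    for c,L in((W,M),(D,Dm)):
        for uv,X,Y,Z,m in L:
            X=X/1e3+m*v;Y=Y/1e3
            P=[x+X*np.cos(a)-Y*np.sin(a),y+X*np.sin(a)+Y*np.cos(a),Z/1e3]
            r+=list(proj(c,P)[0]-np.array(uv)*k)
    return np.array(r)
s=least_squares(res,[.53,.03,.15,.045],loss="soft_l1");print(s.x.round(4));print(res(s.x).reshape(-1,2).round(1).tolist())
x,y,a,v=s.x
r=np.array([x,y])+(-.052+v)*np.array([np.cos(a),np.sin(a)]);print("rib",r,get_obs()["eef_pos"])
E
```

```text
[0.5338 0.0308 0.1584 0.0368]
[[-0.6, -0.8], [1.3, 3.7], [0.1, -1.7], [-1.2, 0.0], [3.0, -0.3], [2.7, -0.7], [-2.3, 0.8], [-3.2, 2.8], [-1.2, -2.9], [0.7, -1.2], [-0.8, 0.2], [-1.4, -0.2]]
rib [0.51874778 0.0284326 ] [ 6.74537451e-01 -3.16553610e-05  2.30555051e-01]
```

```bash
python3 -m jog '[{"x":0.006,"y":-0.046,"az":-0.08},{"x":0.012,"y":-0.092,"az":-0.158},{"x":0.018,"y":-0.138,"az":-0.158},{"x":0.024,"y":-0.185,"az":-0.158},{"x":0.024,"y":-0.185,"z":0.04,"az":-0.158},{"x":0.024,"y":-0.185,"z":0.08,"az":-0.158},{"x":0.024,"y":-0.185,"z":0.098,"az":-0.158},{"x":0.024,"y":-0.185,"z":0.098,"az":-0.158},{"x":0.024,"y":-0.185,"z":0.098,"az":-0.158}]' 0 30; python3 -c "
from h import *
snap('wrist','pics/w1.png');o=get_obs();print(o['eef_pos'],o['tool_rot'],o['contact_force'])"
```

```text
[6.74658859e-01 3.03037560e-06 2.30705626e-01] [-3.61388428e-04  7.07096731e-01  7.07116615e-01 -4.18175471e-04] [ 1.6452464  -0.57147451  0.44277957]validation failed for argument at $[0]...
```

```bash
python3 -m jog '[{"x":0.006,"y":-0.046,"z":0,"ax":0,"ay":0,"az":-0.08},{"x":0.012,"y":-0.092,"z":0,"ax":0,"ay":0,"az":-0.158},{"x":0.018,"y":-0.138,"z":0,"ax":0,"ay":0,"az":-0.158},{"x":0.024,"y":-0.185,"z":0,"ax":0,"ay":0,"az":-0.158},{"x":0.024,"y":-0.185,"z":0.04,"ax":0,"ay":0,"az":-0.158},{"x":0.024,"y":-0.185,"z":0.08,"ax":0,"ay":0,"az":-0.158},{"x":0.024,"y":-0.185,"z":0.098,"ax":0,"ay":0,"az":-0.158},{"x":0.024,"y":-0.185,"z":0.098,"ax":0,"ay":0,"az":-0.158}]' 0 30; python3 -c "
from h import *
snap('wrist','pics/w1.png');o=get_obs();print(o['eef_pos'],o['tool_rot'],o['contact_force'])"
```

```text
t: 1.0
eef_pos: [0.4878, 0.0237, 0.131]
tool_rot: [-0.002, 0.649, 0.761, -0.002]
contact_force: [-0.6, -0.2, 1.0]
gripper_width: -0.001
grasp_force: 0.0
[0.48920091 0.02388119 0.1325842 ] [-0.00083331  0.649093    0.76070799 -0.00097039] [ 5.67572325e-01 -4.30537123e-01 -4.90757002e-04]
```

```bash
python3 -m jog '[{"x":0,"y":0.008,"z":0,"ax":0,"ay":0,"az":0},{"x":0,"y":0.016,"z":0,"ax":0,"ay":0,"az":0},{"x":0,"y":0.024,"z":0,"ax":0,"ay":0,"az":0},{"x":0,"y":0.032,"z":0,"ax":0,"ay":0,"az":0},{"x":0,"y":0.04,"z":0,"ax":0,"ay":0,"az":0},{"x":0,"y":0.048,"z":0,"ax":0,"ay":0,"az":0},{"x":0,"y":0.056,"z":0,"ax":0,"ay":0,"az":0},{"x":0,"y":0.064,"z":0,"ax":0,"ay":0,"az":0},{"x":0,"y":0.072,"z":0,"ax":0,"ay":0,"az":0},{"x":0,"y":0.08,"z":0,"ax":0,"ay":0,"az":0},{"x":0,"y":0.086,"z":0,"ax":0,"ay":0,"az":0},{"x":0,"y":0.09,"z":0,"ax":0,"ay":0,"az":0}]'
```

```text
t: 2.25
eef_pos: [0.5799, 0.0385, 0.1335]
tool_rot: [0.0, 0.649, 0.761, 0.0]
contact_force: [-2.5, 0.2, 5.7]
gripper_width: 0.001
grasp_force: 3.4
```

```bash
python3 -m jog '[{"x":0,"y":0.002,"z":0,"ax":0,"ay":0,"az":0},{"x":0,"y":0.004,"z":0,"ax":0,"ay":0,"az":0},{"x":0,"y":0.005,"z":0,"ax":0,"ay":0,"az":0}]'
```

```text
t: 2.55
eef_pos: [0.5845, 0.0392, 0.1335]
tool_rot: [0.0, 0.649, 0.761, 0.0]
contact_force: [-2.6, -0.0, 5.3]
gripper_width: 0.004
grasp_force: 3.2
```

```bash
python3 -m jog '[{"x":0,"y":0.002,"z":0,"ax":0,"ay":0,"az":0},{"x":0,"y":0.003,"z":0,"ax":0,"ay":0,"az":0},{"x":0,"y":0.004,"z":0,"ax":0,"ay":0,"az":0}]'; python3 -m jog '[{"x":0,"y":0.002,"z":0,"ax":0,"ay":0,"az":0},{"x":0,"y":0.003,"z":0,"ax":0,"ay":0,"az":0},{"x":0,"y":0.004,"z":0,"ax":0,"ay":0,"az":0}]'
```

```text
t: 2.85
eef_pos: [0.5883, 0.0399, 0.1336]
tool_rot: [0.0, 0.649, 0.761, 0.0]
contact_force: [-2.7, 0.4, 4.8]
gripper_width: 0.001
grasp_force: 3.2
t: 3.15
eef_pos: [0.592, 0.0404, 0.1335]
tool_rot: [-0.0, 0.649, 0.761, 0.0]
contact_force: [-5.4, 0.6, 8.1]
gripper_width: -0.001
grasp_force: 4.8
```

```bash
python3 -m jog '[{"x":0,"y":0.001,"z":0,"ax":0,"ay":0,"az":0},{"x":0,"y":0.002,"z":0,"ax":0,"ay":0,"az":0}]'
```

```text
t: 3.35
eef_pos: [0.5921, 0.0405, 0.1335]
tool_rot: [-0.001, 0.649, 0.761, -0.001]
contact_force: [-11.1, -1.3, 13.3]
gripper_width: 0.002
grasp_force: 8.1
```

```bash
python3 -m jog '[{"x":0,"y":-0.01,"z":0,"ax":0,"ay":0,"az":0},{"x":0,"y":-0.02,"z":-0.04,"ax":0,"ay":0,"az":0},{"x":-0.03,"y":-0.04,"z":-0.08,"ax":0,"ay":0,"az":0},{"x":-0.05,"y":-0.06,"z":-0.12,"ax":0,"ay":0,"az":0},{"x":-0.05,"y":-0.06,"z":-0.15,"ax":0,"ay":0,"az":0},{"x":-0.05,"y":-0.06,"z":-0.15,"ax":0,"ay":0,"az":0},{"x":-0.05,"y":-0.06,"z":-0.15,"ax":0,"ay":0,"az":0}]' 1; python3 - <<'E'
from h import *
c,im=snap("wrist","pics/w2.png");np.savez("w2.npz",K=c[0],o=c[1],A=c[2]);print(c[1],get_obs()["eef_pos"])
cv2.imwrite("pics/w2b.png",cv2.resize(im[:,:,::-1],(800,600),interpolation=cv2.INTER_CUBIC))
E
```

```text
t: 4.05
eef_pos: [0.5429, -0.0182, 0.2837]
tool_rot: [0.001, 0.649, 0.761, 0.001]
contact_force: [0.1, 0.3, -0.6]
gripper_width: 1.002
grasp_force: 0.0
[0.53024818 0.05379795 0.42547668] [ 0.5422487  -0.01797824  0.28246526]
```

View pics/w2b.png

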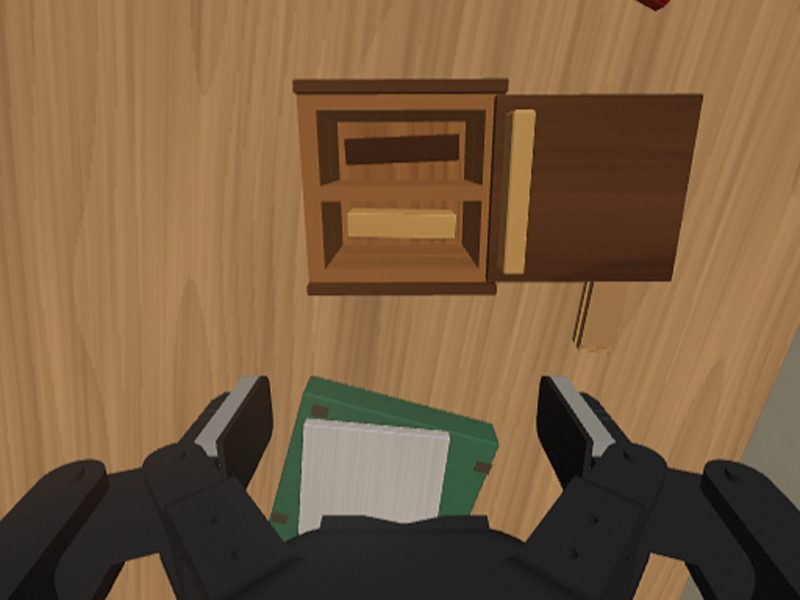

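Cover is fully open. The pale cedar is in the −y pocket at (402,225), the dark walnut is at (402,150), and the caul's near corners are at (304,420) and (448,432).

```bash
python3 - <<'E'
from h import *
from scipy.optimize import least_squares
z=np.load("w2.npz");W=(z["K"],z["o"],z["A"],None);k=512/800
M=[((293,81),-67,70,119),((508,80),67,70,119),((308,295),-67,-70,119),((496,294),67,-70,119),
((317,111),-55,53,110),((486,111),55,53,110),((325,268),-55,-53,110),((480,270),55,-53,110),((320,184),-55,5,110),((483,186),55,5,110),((322,201),-55,-5,110),((482,201),55,-5,110)]
def res(p,full=0):
    x,y,a=p;r=[]
    for uv,X,Y,Z in M:
        X/=1e3;Y/=1e3
        r+=list(proj(W,[x+X*np.cos(a)-Y*np.sin(a),y+X*np.sin(a)+Y*np.cos(a),Z/1e3])[0]-np.array(uv)*k)
    return np.array(r)
s=least_squares(res,[.53,.03,.15],loss="soft_l1");print(s.x.round(4));print(res(s.x).reshape(-1,2).round(1).tolist())
x,y,a=s.x;np.save("mag.npy",s.x)
tm=lambda P:np.array([[np.cos(a),np.sin(a)],[-np.sin(a),np.cos(a)]])@(P[:2]-[x,y])*1e3
for p in[(348,216),(455,218),(455,239),(348,238)]: print("cedar top",tm(atz(W,np.array(p)*k,.05)).round(1))
for p in[(348,209),(455,211)]: print("cedar upper edge @z .05/.01",tm(atz(W,np.array(p)*k,.05)).round(1),tm(atz(W,np.array(p)*k,.01)).round(1))
for p in[(534,110),(505,110),(524,273),(702,95),(671,281)]: print("cover/rib",tm(atz(W,np.array(p)*k,.118)).round(1),tm(atz(W,np.array(p)*k,.14)).round(1))
c=[atz(W,np.array(p)*k,.052)[:2] for p in[(304,420),(448,432)]];d=c[1]-c[0];print("caul +y edge",c,np.linalg.norm(d),np.arctan2(d[1],d[0]))
S=cam("scene");D=cam("side")
for cc,P in((S,[(265,271),(344,278),(325,340),(250,328)]),(D,[(374,262),(434,265),(428,304),(364,296)])):
    print("caul ctr",np.mean([atz(cc,np.array(p)*k,.052) for p in P],0).round(4))
E
```

```text
[0.5328 0.0308 0.159 ]
[[-0.3, -1.4], [1.4, -0.9], [-0.6, 0.9], [0.6, 1.3], [-0.4, -0.6], [0.5, -0.8], [-0.1, 1.2], [-0.7, -0.2], [0.3, 1.5], [0.0, 0.1], [-0.5, 0.3], [0.2, 0.2]]
cedar top [-44.4 -22.1]
cedar top [ 43.5 -23.9]
cedar top [ 44.  -41.2]
cedar top [-45.  -40.3]
cedar upper edge @z .05/.01 [-44.1 -16.4] [-49.  -20.7]
cedar upper edge @z .05/.01 [ 43.3 -18.2] [ 47.8 -22.6]
cover/rib [83.4 52.1] [77.5 50. ]
cover/rib [65.2 52.1] [60.6 50. ]
cover/rib [ 85.1 -53.5] [ 79.1 -48. ]
cover/rib [187.6  60.7] [174.2  58. ]
cover/rib [188.7 -59.4] [175.3 -53.5]
caul +y edge [array([ 0.47501915, -0.19271202]), array([ 0.61081455, -0.18430148])] 0.13605559845193768 0.0618563153663012
caul ctr [ 0.5523 -0.2613  0.052 ]
caul ctr [ 0.5456 -0.2531  0.052 ]
```

```bash
python3 -m jog '[{"x":0.03,"y":-0.005,"z":-0.02,"ax":0,"ay":0,"az":0.14},{"x":0.06,"y":-0.01,"z":-0.02,"ax":0,"ay":0,"az":0.28},{"x":0.09,"y":-0.015,"z":-0.02,"ax":0,"ay":0,"az":0.42},{"x":0.12,"y":-0.02,"z":-0.02,"ax":0,"ay":0,"az":0.56},{"x":0.15,"y":-0.025,"z":-0.02,"ax":0,"ay":0,"az":0.7},{"x":0.18,"y":-0.03,"z":-0.02,"ax":0,"ay":0,"az":0.84},{"x":0.22,"y":-0.035,"z":-0.02,"ax":0,"ay":0,"az":0.98},{"x":0.26,"y":-0.04,"z":-0.02,"ax":0,"ay":0,"az":1.12},{"x":0.293,"y":-0.042,"z":-0.02,"ax":0,"ay":0,"az":1.25},{"x":0.293,"y":-0.042,"z":-0.02,"ax":0,"ay":0,"az":1.25},{"x":0.293,"y":-0.042,"z":-0.02,"ax":0,"ay":0,"az":1.25}]' 1; python3 - <<'E'
from h import *
c,im=snap("wrist","pics/w3.png");np.savez("w3.npz",K=c[0],o=c[1],A=c[2]);print(c[1],get_obs()["eef_pos"],get_obs()["q"])
cv2.imwrite("pics/w3b.png",cv2.resize(im[:,:,::-1],(800,600),interpolation=cv2.INTER_CUBIC))
E
```

```text
t: 5.2
eef_pos: [0.4539, 0.265, 0.3015]
tool_rot: [0.001, 0.971, 0.239, -0.001]
contact_force: [0.1, -0.6, -0.3]
gripper_width: 0.999
grasp_force: 0.0
[0.51922391 0.2984873  0.44306058] [0.45455064 0.26377811 0.30180627] [-0.5427692   0.17416366 -0.11657631  1.81451931  0.02239902  1.15684783
 -1.75703773]
```

View pics/w3b.png

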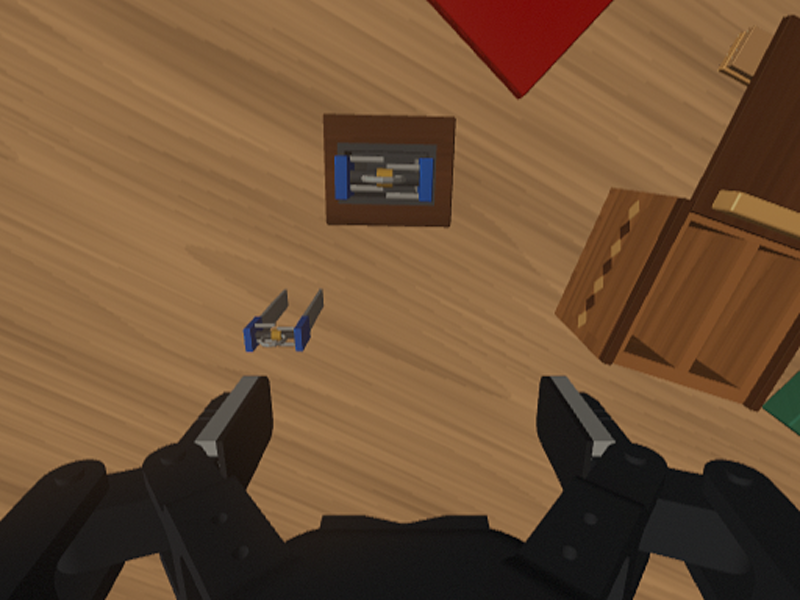

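The wrist view shows the larger tongs in the stand at (384,177), with blue plates at (341,177) and (427,178) and foot corners (324,114)…(450,226). The small look-alike stands free at (278,335).

```bash
python3 - <<'E'
from h import *
z=np.load("w3.npz");W=(z["K"],z["o"],z["A"],None);k=512/800;D=cam("side");S=cam("scene")
g=lambda p,h,c=W:atz(c,np.array(p)*k,h)
F=[g(p,.006)[:2] for p in[(324,114),(455,118),(450,226),(327,224)]]
print("foot",np.round(F,3).tolist(),"ctr",np.mean(F,0).round(4)); d=(F[0]-F[1]+F[3]-F[2])/2;print("len",np.linalg.norm(d),"ydir",np.arctan2(*d[::-1]))
P=[g(p,.158)[:2] for p in[(335,155),(433,157),(434,200),(336,199)]]
print("plates",np.round(P,3).tolist(),np.mean(P,0).round(4));d=(P[0]-P[1]+P[3]-P[2])/2;print("len",np.linalg.norm(d),"ydir",np.arctan2(*d[::-1]))
T=lambda w,d,c:tri([W,c],[np.array(w)*k,np.array(d)*k]).round(3)
print("plate+y top",T((341,177),(338,446),D),"plate-y top",T((426,178),(334,420),D))
print("scene plates",T((341,177),(637,303),S),T((426,178),(608,308),S))
E
```

```text
foot [[0.519, 0.379], [0.57, 0.273], [0.484, 0.229], [0.43, 0.335]] ctr [0.5007 0.3039]
len 0.1178810176436109 ydir 2.0312194871232445
plates [[0.501, 0.335], [0.527, 0.283], [0.505, 0.27], [0.478, 0.324]] [0.5029 0.3029]
len 0.05959665867573609 ydir 2.0388420306230577
plate+y top [0.49  0.327 0.155] plate-y top [0.514 0.28  0.15 ]
scene plates [0.491 0.326 0.156] [0.514 0.28  0.159]
```

```bash
python3 -m jog '[{"x":0.03,"y":-0.006,"z":0,"ax":0,"ay":0,"az":0.015},{"x":0.06,"y":-0.0125,"z":0,"ax":0,"ay":0,"az":0.015},{"x":0.06,"y":-0.0125,"z":0.03,"ax":0,"ay":0,"az":0.015},{"x":0.06,"y":-0.0125,"z":0.07,"ax":0,"ay":0,"az":0.015},{"x":0.06,"y":-0.0125,"z":0.07,"ax":0,"ay":0,"az":0.015},{"x":0.06,"y":-0.0125,"z":0.07,"ax":0,"ay":0,"az":0.015}]' 1; python3 - <<'E'
from h import *
c,im=snap("wrist","pics/w4.png");print(get_obs()["eef_pos"],proj(c,[[.502,.3032,.158]])/.64)
cv2.imwrite("pics/w4b.png",cv2.resize(im[:,:,::-1],(800,600),interpolation=cv2.INTER_CUBIC))
E
```

```text
t: 5.85
eef_pos: [0.5025, 0.3017, 0.2331]
tool_rot: [0.001, 0.973, 0.229, -0.001]
contact_force: [0.1, 0.3, 0.5]
gripper_width: 1.002
grasp_force: 0.0
[0.5031862  0.30262065 0.23459161] [[399.05509399 308.89149084]]
```

View pics/w4b.png

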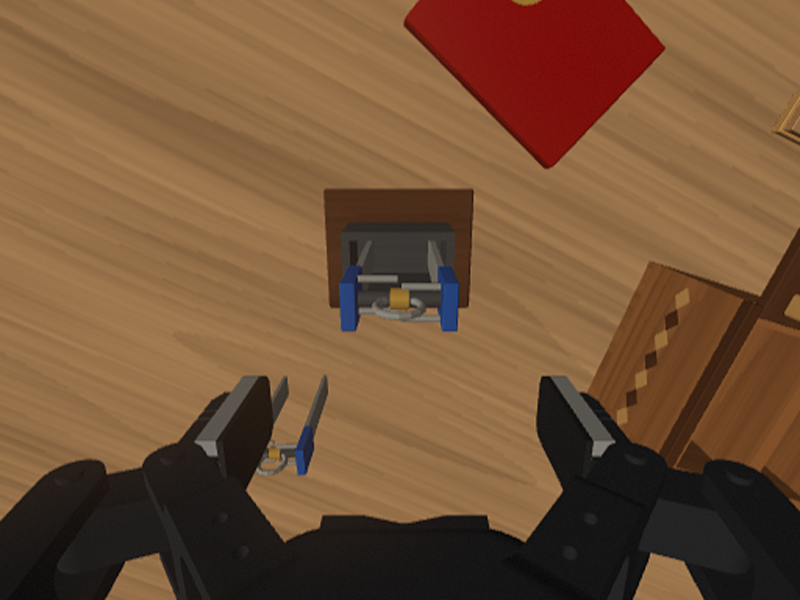

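```bash
python3 - <<'E'
from h import *
c=cam("wrist");a=2.035-np.pi/2
for z in(.158,.118):
  for x in(-.013,.013):
    for y in(-.03,.03): print(z,x,y,(proj(c,[.502+x*np.cos(a)-y*np.sin(a),.3032+x*np.sin(a)+y*np.cos(a),z])/.64).round(0))
E
```

```text
0.158 -0.013 -0.03 [[458. 334.]]
0.158 -0.013 0.03 [[342. 334.]]
0.158 0.013 -0.03 [[460. 286.]]
0.158 0.013 0.03 [[340. 286.]]
0.118 -0.013 -0.03 [[451. 309.]]
0.118 -0.013 0.03 [[351. 310.]]
0.118 0.013 -0.03 [[452. 267.]]
0.118 0.013 0.03 [[349. 267.]]
```

Grip plates appear at (349,298) and (449,298), matching the prediction within 2 mm, so I descend and squeeze half way.

```bash
python3 -m jog '[{"x":0,"y":-0.001,"z":0.03,"ax":0,"ay":0,"az":0},{"x":0,"y":-0.001,"z":0.06,"ax":0,"ay":0,"az":0},{"x":0,"y":-0.001,"z":0.09,"ax":0,"ay":0,"az":0},{"x":0,"y":-0.001,"z":0.11,"ax":0,"ay":0,"az":0},{"x":0,"y":-0.001,"z":0.115,"ax":0,"ay":0,"az":0},{"x":0,"y":-0.001,"z":0.115,"ax":0,"ay":0,"az":0}]' 1 && python3 -m jog '[{"x":0,"y":0,"z":0,"ax":0,"ay":0,"az":0},{"x":0,"y":0,"z":0,"ax":0,"ay":0,"az":0},{"x":0,"y":0,"z":0,"ax":0,"ay":0,"az":0},{"x":0,"y":0,"z":0,"ax":0,"ay":0,"az":0},{"x":0,"y":0,"z":0,"ax":0,"ay":0,"az":0},{"x":0,"y":0,"z":0,"ax":0,"ay":0,"az":0},{"x":0,"y":0,"z":0,"ax":0,"ay":0,"az":0},{"x":0,"y":0,"z":0,"ax":0,"ay":0,"az":0}]' 0.56 70
```

```text
t: 6.5
eef_pos: [0.5027, 0.3044, 0.1196]
tool_rot: [-0.0, 0.973, 0.23, 0.001]
contact_force: [0.1, 0.5, 0.8]
gripper_width: 0.997
grasp_force: 0.0
t: 7.3
eef_pos: [0.5041, 0.3057, 0.1219]
tool_rot: [-0.001, 0.973, 0.23, 0.003]
contact_force: [-1.4, 0.3, 11.8]
gripper_width: 0.564
grasp_force: 19.8
```

```bash
python3 -m jog '[{"x":0,"y":0,"z":-0.01,"ax":0,"ay":0,"az":0},{"x":0,"y":0,"z":-0.02,"ax":0,"ay":0,"az":0},{"x":0,"y":0,"z":-0.035,"ax":0,"ay":0,"az":0},{"x":0,"y":0,"z":-0.05,"ax":0,"ay":0,"az":0},{"x":0,"y":0,"z":-0.07,"ax":0,"ay":0,"az":0},{"x":0,"y":0,"z":-0.09,"ax":0,"ay":0,"az":0},{"x":0,"y":0,"z":-0.11,"ax":0,"ay":0,"az":0},{"x":0,"y":0,"z":-0.13,"ax":0,"ay":0,"az":0},{"x":0,"y":0,"z":-0.15,"ax":0,"ay":0,"az":0},{"x":0,"y":0,"z":-0.17,"ax":0,"ay":0,"az":0},{"x":0,"y":0,"z":-0.17,"ax":0,"ay":0,"az":0}]'; python3 - <<'E'
from h import *
a=snap("side","pics/s5.png")[1];b=snap("wrist","pics/w5.png")[1]
cv2.imwrite("pics/c5.png",np.hstack([cv2.resize(a[150:350,150:350],(400,400)),cv2.resize(b[100:384,110:394],(400,400))])[:,:,::-1])
E
```

```text
t: 8.4
eef_pos: [0.5031, 0.3051, 0.2923]
tool_rot: [-0.001, 0.973, 0.23, 0.003]
contact_force: [0.8, 0.2, -1.7]
gripper_width: 0.563
grasp_force: 16.7
```

View pics/c5.png

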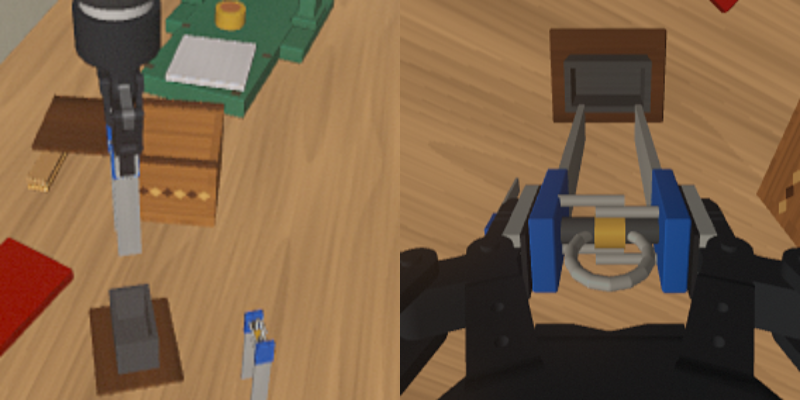

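```bash
python3 - <<'E'
from h import *
c=cam("wrist");o=get_obs();T=rot(o["tool_rot"]);p=o["eef_pos"];print(p)
for d in(.113,):
  for x in(-.012,.012):
    for y in(-.018,.018): print(x,y,((proj(c,p+T@[x,y,d])[0]-[110,100])/.71+[400,0]).round(0))
# plan to magazine
x,y,a=np.load("mag.npy");t=a-np.pi/2
tgt=np.array([x+.030*np.sin(a),y-.030*np.cos(a)])
yaw=np.arctan2(T[1,1],T[0,1]);print("tool y yaw",yaw,"want",t,"az",-(t-yaw),"tgt",tgt,"shift tool",T.T@np.r_[tgt-p[:2],0])
E
```

```text
[0.50173607 0.30402503 0.28866   ]
-0.012 -0.018 [580. 137.]
-0.012 0.018 [635. 137.]
0.012 -0.018 [580. 101.]
0.012 0.018 [636. 101.]
tool y yaw -1.1070103468654822 want -1.411759521966322 az 0.30474917510083976 tgt [0.53751729 0.00116047] shift tool [-1.03481095e-01  2.86877828e-01 -1.09344613e-04]
```

```bash
python3 -m jog '[{"x":-0.006,"y":0.018,"z":0,"ax":0,"ay":0,"az":0.04},{"x":-0.018,"y":0.05,"z":0,"ax":0,"ay":0,"az":0.08},{"x":-0.03,"y":0.085,"z":0,"ax":0,"ay":0,"az":0.12},{"x":-0.043,"y":0.12,"z":0,"ax":0,"ay":0,"az":0.16},{"x":-0.056,"y":0.155,"z":0,"ax":0,"ay":0,"az":0.2},{"x":-0.069,"y":0.19,"z":0,"ax":0,"ay":0,"az":0.24},{"x":-0.081,"y":0.225,"z":0,"ax":0,"ay":0,"az":0.28},{"x":-0.093,"y":0.257,"z":0,"ax":0,"ay":0,"az":0.305},{"x":-0.1,"y":0.277,"z":0,"ax":0,"ay":0,"az":0.305},{"x":-0.1035,"y":0.287,"z":0,"ax":0,"ay":0,"az":0.305},{"x":-0.1035,"y":0.287,"z":0,"ax":0,"ay":0,"az":0.305},{"x":-0.1035,"y":0.287,"z":0,"ax":0,"ay":0,"az":0.305}]'; python3 - <<'E'
from h import *
c,b=snap("wrist","pics/w6.png");np.savez("w6.npz",K=c[0],o=c[1],A=c[2]);o=get_obs();print(o["eef_pos"],o["gripper_width"])
s=read_camera("scene");d=read_camera("side")
cv2.imwrite("pics/c6.png",np.hstack([cv2.resize(d[170:290,180:300],(400,400),interpolation=cv2.INTER_CUBIC),cv2.resize(b[100:384,110:394],(400,400))])[:,:,::-1])
T=rot(o["tool_rot"]);p=o["eef_pos"];x,y,a=np.load("mag.npy")
f=lambda P:((proj(c,P)[0]-[110,100])/.71+[400,0]).round(0)
print("tips pred",[f(p+T@[sx*.012,sy*.018,.113]) for sx in(-1,1) for sy in(-1,1)])
m=lambda X,Y,Z:[x+X*np.cos(a)-Y*np.sin(a),y+X*np.sin(a)+Y*np.cos(a),Z]
print("pocket pred",[f(m(X,Y,.11)) for X in(-.055,.055) for Y in(-.053,-.005)])
print("err mag frame",np.array([[np.cos(a),np.sin(a)],[-np.sin(a),np.cos(a)]])@(p[:2]-[x,y]))
E
```

```text
t: 9.7
eef_pos: [0.5372, 0.0022, 0.2878]
tool_rot: [-0.0, 0.997, 0.08, -0.0]
contact_force: [0.2, 0.7, -1.3]
gripper_width: 0.565
grasp_force: 16.7
[0.53730081 0.00270685 0.28791552] 0.5644724750899328
tips pred [array([579., 137.]), array([634., 137.]), array([578., 102.]), array([635., 102.])]
pocket pred [array([636., 161.]), array([579., 161.]), array([639.,  27.]), array([576.,  27.])]
err mag frame [ 3.11555131e-05 -2.84388453e-02]
```

View pics/c6.png

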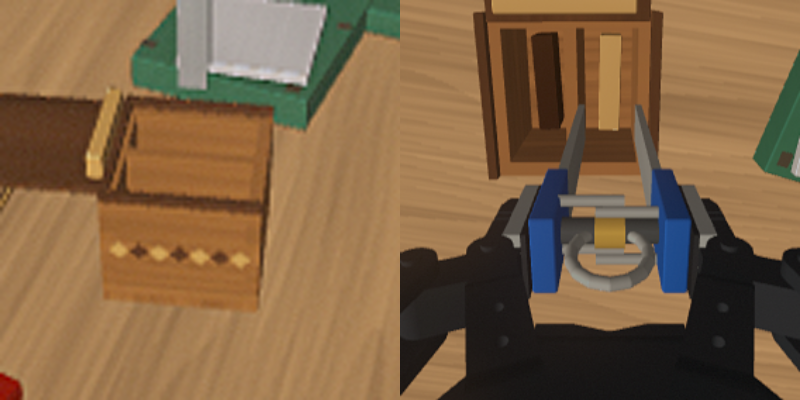

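The tongs hang between the fingers with tips at about (582,106) and (638,106). The cedar is at (610,85) in the right-hand pocket, with its mouth at about 585–645. I'll measure the offsets numerically.

```bash
python3 - <<'E'
import cv2,numpy as np
im=cv2.imread("pics/w6.png")
for r in(140,170,178,184,205): print(r,[f"{c}:"+"/".join(map(str,im[r,c])) for c in range(226,298,1)] if r in(140,) else " ".join(f"{int(im[r,c].mean())}" for c in range(226,298)))
E
```

```text
140 ['226:50/93/144', '227:50/94/144', '228:51/94/145', '229:50/94/145', '230:50/93/144', '231:52/94/145', '232:50/93/144', '233:51/94/145', '234:52/96/148', '235:37/71/111', '236:24/42/67', '237:25/44/69', '238:23/44/70', '239:24/43/69', '240:21/41/65', '241:52/95/147', '242:51/93/144', '243:51/92/143', '244:50/91/142', '245:50/92/143', '246:50/92/143', '247:51/92/143', '248:50/92/143', '249:50/92/142', '250:50/91/142', '251:48/88/134', '252:83/142/186', '253:81/141/184', '254:80/139/183', '255:80/139/183', '256:80/139/183', '257:80/139/182', '258:80/139/182', '259:80/139/183', '260:80/138/183', '261:80/138/182', '262:81/138/182', '263:79/138/182', '264:79/139/182', '265:81/140/183', '266:70/125/166', '267:50/91/143', '268:50/92/143', '269:50/92/143', '270:50/92/143', '271:50/92/143', '272:50/93/143', '273:51/94/144', '274:48/88/137', '275:43/81/125', '276:43/81/127', '277:43/80/125', '278:42/79/124', '279:53/93/144', '280:53/95/146', '281:51/95/145', '282:51/95/145', '283:52/95/146', '284:51/95/146', '285:51/95/146', '286:52/97/149', '287:41/72/114', '288:32/55/85', '289:30/51/84',
[... 382 characters left out ...]
7 96 96 95 96 96 98 86 73 72 73 74 61 46 94 93 93 95 94 93 94 93 91 139 134 132 132 132 132 132 131 131 131 131 132 131 132 114 95 96 97 97 97 97 97 99 83 82 91 118 73 74 75 74 82 98 98 100 75 55 53 53 55 54 55 55 85 116 114 113
184 89 93 96 96 96 97 97 85 73 74 74 75 69 59 61 49 94 91 93 92 91 92 92 90 88 129 132 132 131 132 132 131 131 131 131 131 130 131 133 90 91 92 93 92 93 94 94 94 83 82 90 120 118 96 73 75 75 73 88 100 76 59 54 54 54 54 55 49 97 123 121 121
205 56 76 75 74 74 75 75 65 61 60 61 61 60 60 57 56 54 54 55 56 55 55 55 56 55 56 57 55 56 55 57 56 55 57 56 57 57 57 56 56 57 57 58 56 56 58 58 57 57 54 73 103 117 116 117 118 119 120 113 74 75 75 76 76 77 60 51 84 143 141 140 141
```

```bash
python3 -m jog '[{"x":0,"y":-0.0005,"z":0,"ax":0,"ay":0,"az":0},{"x":0,"y":-0.0005,"z":0.02,"ax":0,"ay":0,"az":0},{"x":0,"y":-0.0005,"z":0.045,"ax":0,"ay":0,"az":0},{"x":0,"y":-0.0005,"z":0.06,"ax":0,"ay":0,"az":0},{"x":0,"y":-0.0005,"z":0.075,"ax":0,"ay":0,"az":0},{"x":0,"y":-0.0005,"z":0.085,"ax":0,"ay":0,"az":0},{"x":0,"y":-0.0005,"z":0.09,"ax":0,"ay":0,"az":0}]' 0.525 70; python3 -m jog '[{"x":0,"y":0,"z":0.01,"ax":0,"ay":0,"az":0},{"x":0,"y":0,"z":0.02,"ax":0,"ay":0,"az":0},{"x":0,"y":0,"z":0.03,"ax":0,"ay":0,"az":0},{"x":0,"y":0,"z":0.036,"ax":0,"ay":0,"az":0},{"x":0,"y":0,"z":0.036,"ax":0,"ay":0,"az":0}]'; python3 - <<'E'
from h import *
c,b=snap("wrist","pics/w7.png")
cv2.imwrite("pics/c7.png",cv2.resize(b,(800,600),interpolation=cv2.INTER_CUBIC)[:,:,::-1])
E
```

```text
t: 10.55
eef_pos: [0.5372, 0.002, 0.1975]
tool_rot: [-0.0, 0.997, 0.08, -0.001]
contact_force: [-0.0, -0.5, -1.1]
gripper_width: 0.525
grasp_force: 17.8
t: 11.05
eef_pos: [0.5369, 0.0015, 0.1612]
tool_rot: [0.0, 0.997, 0.079, -0.001]
contact_force: [-0.7, -0.2, -1.2]
gripper_width: 0.527
grasp_force: 17.8
```

```bash
python3 -m jog '[{"x":0,"y":0,"z":0.006,"ax":0,"ay":0,"az":0},{"x":0,"y":0,"z":0.012,"ax":0,"ay":0,"az":0},{"x":0,"y":0,"z":0.018,"ax":0,"ay":0,"az":0},{"x":0,"y":0,"z":0.024,"ax":0,"ay":0,"az":0},{"x":0,"y":0,"z":0.026,"ax":0,"ay":0,"az":0},{"x":0,"y":0,"z":0.026,"ax":0,"ay":0,"az":0}]'
```

```text
t: 11.7
eef_pos: [0.5373, 0.0016, 0.1358]
tool_rot: [0.0, 0.997, 0.079, -0.0]
contact_force: [-0.4, 0.3, -1.0]
gripper_width: 0.53
grasp_force: 17.8
```

No contact on the way down. Closing on the block.

```bash
python3 -m jog '[{"x":0,"y":0,"z":0,"ax":0,"ay":0,"az":0},{"x":0,"y":0,"z":0,"ax":0,"ay":0,"az":0},{"x":0,"y":0,"z":0,"ax":0,"ay":0,"az":0},{"x":0,"y":0,"z":0,"ax":0,"ay":0,"az":0},{"x":0,"y":0,"z":0,"ax":0,"ay":0,"az":0},{"x":0,"y":0,"z":0,"ax":0,"ay":0,"az":0}]' 0.36 60
```

```text
t: 12.3
eef_pos: [0.5379, 0.0016, 0.1366]
tool_rot: [-0.0, 0.997, 0.079, 0.0]
contact_force: [0.3, 0.4, 1.6]
gripper_width: 0.37
grasp_force: 34.6
```

```bash
python3 -m jog '[{"x":0,"y":0,"z":0,"ax":0,"ay":0,"az":0},{"x":0,"y":0,"z":0,"ax":0,"ay":0,"az":0},{"x":0,"y":0,"z":0,"ax":0,"ay":0,"az":0},{"x":0,"y":0,"z":0,"ax":0,"ay":0,"az":0}]' 0.3 60; python3 - <<'E'
from h import *
c,b=snap("wrist","pics/w8.png")
cv2.imwrite("pics/c8.png",cv2.resize(b[90:300,160:360],(640,600),interpolation=cv2.INTER_CUBIC)[:,:,::-1])
E
```

```text
t: 12.7
eef_pos: [0.5381, 0.0016, 0.1371]
tool_rot: [-0.0, 0.997, 0.079, 0.001]
contact_force: [-1.1, -0.5, 6.1]
gripper_width: 0.315
grasp_force: 58.2
```

```bash
python3 -m jog '[{"x":0,"y":0,"z":-0.005,"ax":0,"ay":0,"az":0},{"x":0,"y":0,"z":-0.015,"ax":0,"ay":0,"az":0},{"x":0,"y":0,"z":-0.025,"ax":0,"ay":0,"az":0},{"x":0,"y":0,"z":-0.03,"ax":0,"ay":0,"az":0},{"x":0,"y":0,"z":-0.03,"ax":0,"ay":0,"az":0}]'; python3 - <<'E'
from h import *
c,b=snap("wrist","pics/w9.png")
cv2.imwrite("pics/c9.png",cv2.resize(b[90:300,160:360],(571,600),interpolation=cv2.INTER_CUBIC)[:,:,::-1])
E
```

```text
t: 13.25
eef_pos: [0.5382, 0.0017, 0.1675]
tool_rot: [-0.0, 0.997, 0.079, 0.001]
contact_force: [0.0, -0.7, -2.2]
gripper_width: 0.309
grasp_force: 57.7
```

View pics/c9.png

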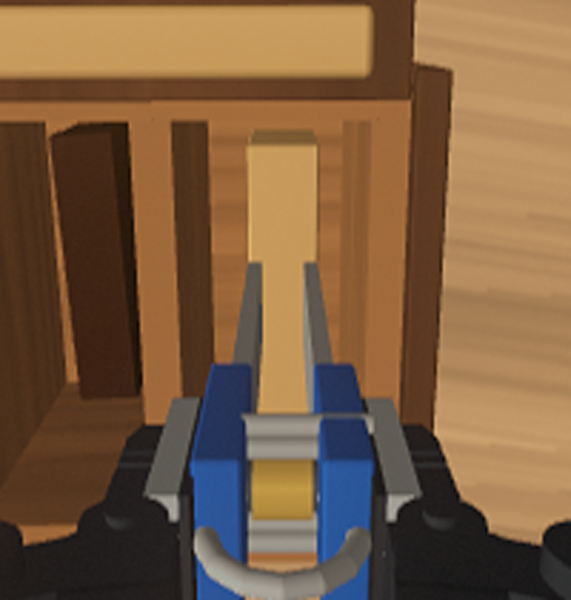

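The block is gripped between the blades at (282,270), level, clear of the floor. The walnut at (95,260) is undisturbed.

```bash
python3 -m jog '[{"x":0,"y":0,"z":-0.015,"ax":0,"ay":0,"az":0},{"x":0,"y":0,"z":-0.03,"ax":0,"ay":0,"az":0},{"x":0,"y":0,"z":-0.05,"ax":0,"ay":0,"az":0},{"x":0,"y":0,"z":-0.07,"ax":0,"ay":0,"az":0},{"x":0,"y":0,"z":-0.09,"ax":0,"ay":0,"az":0},{"x":0,"y":0,"z":-0.11,"ax":0,"ay":0,"az":0},{"x":0,"y":0,"z":-0.12,"ax":0,"ay":0,"az":0},{"x":0,"y":0,"z":-0.13,"ax":0,"ay":0,"az":0},{"x":0,"y":0,"z":-0.13,"ax":0,"ay":0,"az":0},{"x":0,"y":0,"z":-0.13,"ax":0,"ay":0,"az":0}]'
cat > caul.py <<'E'
from h import *
def caul(c,im,seed,z=.052):
    hsv=cv2.cvtColor(im,cv2.COLOR_RGB2HSV); m=((hsv[...,1]<45)&(hsv[...,2]>120)).astype(np.uint8)
    m=cv2.morphologyEx(m,cv2.MORPH_CLOSE,np.ones((3,3)));n,l=cv2.connectedComponents(m); i=l[int(seed[1]),int(seed[0])]
    cs,_=cv2.findContours((l==i).astype(np.uint8),cv2.RETR_EXTERNAL,cv2.CHAIN_APPROX_NONE); p=max(cs,key=len)[:,0]
    P=np.array([atz(c,q,z)[:2] for q in p],np.float32)*1000
    return cv2.minAreaRect(P)
if __name__=="__main__":
    for n,s in(("scene",(298,305)),("side",(400,283))):
        im=cv2.imread(f"pics/{n}.png")[:,:,::-1].copy();print(n,caul(cam(n),im,np.array(s)*.64))
    o=get_obs();print(o["eef_pos"])
E
python3 caul.py
```

```text
t: 14.3
eef_pos: [0.5372, 0.0016, 0.2956]
tool_rot: [-0.0, 0.997, 0.079, -0.001]
contact_force: [-0.4, 0.6, -3.8]
gripper_width: 0.313
grasp_force: 57.8
scene ((552.0244750976562, -259.9276123046875), (146.86732482910156, 144.45046997070312), 2.823960781097412)
side ((547.01025390625, -250.41128540039062), (140.07159423828125, 159.31895446777344), 2.9828052520751953)
[0.53716836 0.00160183 0.29555848]
```

```bash
python3 -m jog '[{"x":-0.002,"y":0.012,"z":0,"ax":0,"ay":0,"az":0.01},{"x":-0.005,"y":0.04,"z":0,"ax":0,"ay":0,"az":0.02},{"x":-0.008,"y":0.07,"z":0,"ax":0,"ay":0,"az":0.03},{"x":-0.012,"y":0.1,"z":0,"ax":0,"ay":0,"az":0.04},{"x":-0.016,"y":0.13,"z":0,"ax":0,"ay":0,"az":0.05},{"x":-0.02,"y":0.16,"z":0,"ax":0,"ay":0,"az":0.06},{"x":-0.023,"y":0.19,"z":0,"ax":0,"ay":0,"az":0.075},{"x":-0.026,"y":0.22,"z":0,"ax":0,"ay":0,"az":0.09},{"x":-0.029,"y":0.245,"z":0,"ax":0,"ay":0,"az":0.104},{"x":-0.031,"y":0.259,"z":0,"ax":0,"ay":0,"az":0.104},{"x":-0.031,"y":0.259,"z":0,"ax":0,"ay":0,"az":0.104},{"x":-0.031,"y":0.259,"z":0,"ax":0,"ay":0,"az":0.104}]'; python3 -m jog '[{"x":0,"y":0,"z":0.02,"ax":0,"ay":0,"az":0},{"x":0,"y":0,"z":0.04,"ax":0,"ay":0,"az":0},{"x":0,"y":0,"z":0.05,"ax":0,"ay":0,"az":0},{"x":0,"y":0,"z":0.05,"ax":0,"ay":0,"az":0}]'; python3 - <<'E'
from h import *
c,b=snap("wrist","pics/w10.png");np.savez("w10.npz",K=c[0],o=c[1],A=c[2]);o=get_obs();print(o["eef_pos"],o["tool_rot"])
s=read_camera("scene");cv2.imwrite("pics/s10.png",s[:,:,::-1])
cv2.imwrite("pics/c10.png",np.hstack([cv2.resize(s[140:270,120:250],(400,400),interpolation=cv2.INTER_CUBIC),cv2.resize(b[:284,110:394],(400,400),interpolation=cv2.INTER_CUBIC)])[:,:,::-1])
p=o["eef_pos"];T=rot(o["tool_rot"])
f=lambda P:((proj(c,P)[0]-[110,0])/.71+[400,0]).round(0)
a=.055
print("caul pred",[f([.548+X*np.cos(a)-Y*np.sin(a),-.259+X*np.sin(a)+Y*np.cos(a),.052]) for X,Y in((-.07,-.07),(-.07,.07),(.07,.07),(.07,-.07))])
print("block top +x end pred",[f(p+T@[.045,y,.087]) for y in(-.01,.01)])
E
```

```text
t: 15.5
eef_pos: [0.5478, -0.2581, 0.2958]
tool_rot: [-0.001, 1.0, 0.028, -0.0]
contact_force: [0.3, 0.2, -1.7]
gripper_width: 0.313
grasp_force: 57.8
t: 15.9
eef_pos: [0.5473, -0.2572, 0.2448]
tool_rot: [-0.001, 1.0, 0.028, -0.001]
contact_force: [-0.4, -0.5, -2.2]
gripper_width: 0.313
grasp_force: 57.8
[ 0.54794328 -0.25780642  0.24607914] [-4.09909515e-04  9.99601371e-01  2.82266557e-02 -4.33294669e-04]
caul pred [array([689., 311.]), array([531., 311.]), array([521., 146.]), array([700., 146.])]
block top +x end pred [array([590., 195.]), array([626., 195.])]
```

View pics/c10.png

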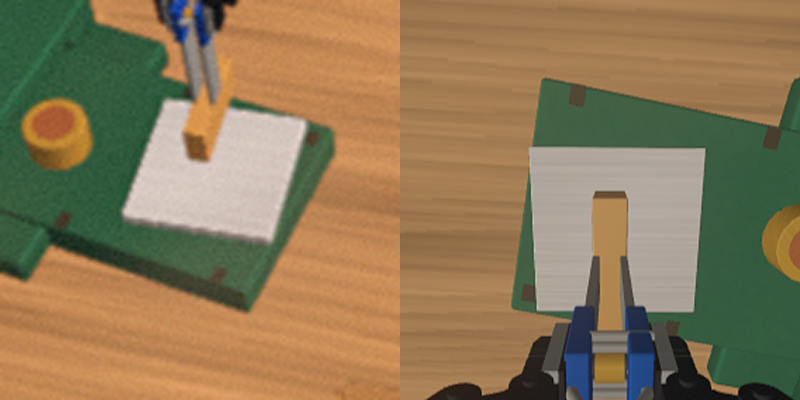

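The wrist view has the caul corners at (530,148), (706,149), (694,310) and (538,310), with the block's end at (592–628,192). The block is square to the caul but needs to go 5 mm along +y and −3 mm along x (tool axes).

```bash
python3 -m jog '[{"x":-0.002,"y":0.003,"z":0.01,"ax":0,"ay":0,"az":0},{"x":-0.003,"y":0.0055,"z":0.025,"ax":0,"ay":0,"az":0},{"x":-0.003,"y":0.0055,"z":0.04,"ax":0,"ay":0,"az":0},{"x":-0.003,"y":0.0055,"z":0.052,"ax":0,"ay":0,"az":0},{"x":-0.003,"y":0.0055,"z":0.058,"ax":0,"ay":0,"az":0},{"x":-0.003,"y":0.0055,"z":0.058,"ax":0,"ay":0,"az":0},{"x":-0.003,"y":0.0055,"z":0.058,"ax":0,"ay":0,"az":0}]'; python3 -m jog '[{"x":0,"y":0,"z":0.002,"ax":0,"ay":0,"az":0},{"x":0,"y":0,"z":0.004,"ax":0,"ay":0,"az":0},{"x":0,"y":0,"z":0.006,"ax":0,"ay":0,"az":0},{"x":0,"y":0,"z":0.006,"ax":0,"ay":0,"az":0}]'
```

```text
t: 16.7
eef_pos: [0.5454, -0.2648, 0.1884]
tool_rot: [0.0, 1.0, 0.027, 0.0]
contact_force: [0.1, 0.9, -1.5]
gripper_width: 0.316
grasp_force: 57.8
t: 17.1
eef_pos: [0.5451, -0.2646, 0.1821]
tool_rot: [-0.0, 1.0, 0.027, -0.0]
contact_force: [-0.3, -0.1, -1.9]
gripper_width: 0.311
grasp_force: 57.8
```

```bash
python3 -m jog '[{"x":0,"y":0,"z":0.001,"ax":0,"ay":0,"az":0},{"x":0,"y":0,"z":0.002,"ax":0,"ay":0,"az":0},{"x":0,"y":0,"z":0.002,"ax":0,"ay":0,"az":0},{"x":0,"y":0,"z":0.002,"ax":0,"ay":0,"az":0}]'; python3 -m jog '[{"x":0,"y":0,"z":0.001,"ax":0,"ay":0,"az":0},{"x":0,"y":0,"z":0.0015,"ax":0,"ay":0,"az":0},{"x":0,"y":0,"z":0.0015,"ax":0,"ay":0,"az":0}]'
```

```text
t: 17.5
eef_pos: [0.5452, -0.2647, 0.1803]
tool_rot: [-0.0, 1.0, 0.027, -0.0]
contact_force: [0.5, -0.5, -1.8]
gripper_width: 0.315
grasp_force: 57.8
t: 17.8
eef_pos: [0.5454, -0.2648, 0.1792]
tool_rot: [0.0, 1.0, 0.027, 0.0]
contact_force: [0.5, 0.2, 0.6]
gripper_width: 0.317
grasp_force: 58.3
```

```bash
python3 -m jog '[{"x":0,"y":0,"z":0.0007,"ax":0,"ay":0,"az":0},{"x":0,"y":0,"z":0.0007,"ax":0,"ay":0,"az":0}]'
```

```text
t: 18.0
eef_pos: [0.5457, -0.2649, 0.1792]
tool_rot: [0.0, 1.0, 0.027, 0.001]
contact_force: [-2.4, 0.4, 6.3]
gripper_width: 0.315
grasp_force: 58.9
```

```bash
Z='{"x":0,"y":0,"z":0,"ax":0,"ay":0,"az":0}'; python3 -m jog '[{"x":0,"y":0,"z":0,"ax":0,"ay":0,"az":0},{"x":0,"y":0,"z":0,"ax":0,"ay":0,"az":0},{"x":0,"y":0,"z":0,"ax":0,"ay":0,"az":0}]' 0.4 60; python3 -m jog '[{"x":0,"y":0,"z":0,"ax":0,"ay":0,"az":0},{"x":0,"y":0,"z":0,"ax":0,"ay":0,"az":0},{"x":0,"y":0,"z":0,"ax":0,"ay":0,"az":0}]' 0.46 60;  python3 -m jog '[{"x":0,"y":0,"z":0,"ax":0,"ay":0,"az":0},{"x":0,"y":0,"z":0,"ax":0,"ay":0,"az":0},{"x":0,"y":0,"z":0,"ax":0,"ay":0,"az":0},{"x":0,"y":0,"z":0,"ax":0,"ay":0,"az":0}]' 0.56 60
```

```text
t: 18.3
eef_pos: [0.5453, -0.2648, 0.1782]
tool_rot: [0.0, 1.0, 0.027, 0.0]
contact_force: [-0.5, -0.7, 1.2]
gripper_width: 0.398
grasp_force: 25.3
t: 18.6
eef_pos: [0.5449, -0.2646, 0.1777]
tool_rot: [-0.0, 1.0, 0.027, -0.0]
contact_force: [0.4, 0.2, -2.6]
gripper_width: 0.463
grasp_force: 20.1
t: 19.0
eef_pos: [0.5452, -0.2647, 0.1781]
tool_rot: [-0.0, 1.0, 0.027, -0.0]
contact_force: [0.2, -0.8, -1.3]
gripper_width: 0.563
grasp_force: 16.8
```

```bash
python3 -m jog '[{"x":0,"y":0,"z":-0.004,"ax":0,"ay":0,"az":0},{"x":0,"y":0,"z":-0.01,"ax":0,"ay":0,"az":0},{"x":0,"y":0,"z":-0.018,"ax":0,"ay":0,"az":0},{"x":0,"y":0,"z":-0.026,"ax":0,"ay":0,"az":0},{"x":0,"y":0,"z":-0.035,"ax":0,"ay":0,"az":0},{"x":0,"y":0,"z":-0.045,"ax":0,"ay":0,"az":0},{"x":0,"y":0,"z":-0.06,"ax":0,"ay":0,"az":0},{"x":0,"y":0,"z":-0.075,"ax":0,"ay":0,"az":0},{"x":0,"y":0,"z":-0.095,"ax":0,"ay":0,"az":0},{"x":0,"y":0,"z":-0.118,"ax":0,"ay":0,"az":0},{"x":0,"y":0,"z":-0.118,"ax":0,"ay":0,"az":0},{"x":0,"y":0,"z":-0.118,"ax":0,"ay":0,"az":0}]'; cat > chk.py <<'E'
from h import *
c,b=snap("wrist","pics/w12.png");o=get_obs();print(o["eef_pos"],o["tool_rot"])
h=cv2.cvtColor(b,cv2.COLOR_RGB2HSV);m=((h[...,0]>=12)&(h[...,0]<=22)&(h[...,1]>110)&(h[...,2]>150)).astype(np.uint8)
T=rot(o["tool_rot"]);
n,l,st,ce=cv2.connectedComponentsWithStats(m);print([(s.tolist(),q.round().tolist()) for s,q in zip(st,ce) if 150<s[4]<20000])
w=((h[...,1]<45)&(h[...,2]>120)).astype(np.uint8);n,l,st,ce=cv2.connectedComponentsWithStats(w);print("white",[(s.tolist(),q.round().tolist()) for s,q in zip(st,ce) if 300<s[4]<60000])
print("pred block top",proj(c,[[.545+x,-.2647+y,.092] for x in(-.045,.045) for y in(-.01,.01)]).round().tolist())
E
python3 chk.py; python3 - <<'E'
from h import *
o=get_obs();T=rot(o["tool_rot"]);p=o["eef_pos"];yaw=np.arctan2(T[1,1],T[0,1]);print("yaw",yaw)
E
```

```text
t: 20.2
eef_pos: [0.5453, -0.2648, 0.2967]
tool_rot: [0.0, 1.0, 0.027, 0.001]
contact_force: [-0.3, 0.8, -1.6]
gripper_width: 0.562
grasp_force: 16.8
[ 0.54484376 -0.26448957  0.29571916] [-1.72449188e-04  9.99623723e-01  2.74283709e-02 -2.60528792e-04]
[([2, 0, 124, 8, 851], [61.0, 3.0]), ([251, 128, 16, 72, 1137], [258.0, 163.0]), ([353, 142, 49, 44, 1219], [378.0, 163.0]), ([235, 214, 49, 32, 968], [260.0, 229.0]), ([343, 257, 47, 27, 548], [366.0, 270.0]), ([248, 260, 33, 19, 355], [261.0, 269.0]), ([236, 281, 42, 15, 281], [254.0, 289.0]), ([459, 280, 53, 47, 1038], [494.0, 299.0]), ([202, 286, 114, 48, 2943], [259.0, 316.0]), ([362, 333, 47, 51, 1095], [379.0, 363.0]), ([124, 334, 33, 40, 737], [144.0, 355.0])]
white [([203, 103, 108, 142, 9195], [257.0, 152.0])]
pred block top [[263.0, 200.0], [247.0, 200.0], [268.0, 128.0], [251.0, 127.0]]
yaw -1.5159327935385962
```

The block stands upright on the caul: columns 251–267, caul 203–311, about 1 mm off centre. I'll take the tongs back.

```bash
python3 -m jog '[{"x":0,"y":-0.015,"z":0,"ax":0,"ay":0,"az":0},{"x":-0.001,"y":-0.045,"z":0,"ax":0,"ay":0,"az":0},{"x":-0.002,"y":-0.08,"z":0,"ax":0,"ay":0,"az":0},{"x":-0.003,"y":-0.12,"z":0,"ax":0,"ay":0,"az":0},{"x":-0.004,"y":-0.16,"z":0,"ax":0,"ay":0,"az":-0.05},{"x":-0.005,"y":-0.2,"z":0,"ax":0,"ay":0,"az":-0.1},{"x":-0.006,"y":-0.24,"z":0,"ax":0,"ay":0,"az":-0.15},{"x":-0.007,"y":-0.28,"z":0,"ax":0,"ay":0,"az":-0.2},{"x":-0.007,"y":-0.32,"z":0,"ax":0,"ay":0,"az":-0.25},{"x":-0.008,"y":-0.36,"z":0,"ax":0,"ay":0,"az":-0.3},{"x":-0.008,"y":-0.4,"z":0,"ax":0,"ay":0,"az":-0.35},{"x":-0.009,"y":-0.42,"z":0,"ax":0,"ay":0,"az":-0.409}]'; python3 -m jog '[{"x":0,"y":0,"z":0,"ax":0,"ay":0,"az":0}]'; python3 - <<'E'
from h import *
o=get_obs();T=rot(o["tool_rot"]);p=o["eef_pos"];yaw=np.arctan2(T[1,1],T[0,1]);print(p,"yaw",yaw,T.T@(np.r_[.503,.305,p[2]]-p))
E
```

```text
t: 21.45
eef_pos: [0.5111, 0.1592, 0.2952]
tool_rot: [-0.001, 0.972, 0.234, -0.001]
contact_force: [0.4, -0.3, -1.6]
gripper_width: 0.561
grasp_force: 16.8
t: 21.55
eef_pos: [0.5115, 0.1584, 0.2953]
tool_rot: [-0.001, 0.972, 0.234, -0.001]
contact_force: [-0.2, -0.7, -1.4]
gripper_width: 0.561
grasp_force: 16.8
[0.51145143 0.1584174  0.2952754 ] yaw -1.0982719690298437 [ 5.91898146e-02 -1.34366789e-01  1.26160069e-04]
```

```bash
python3 -m jog '[{"x":0.018,"y":-0.042,"z":0,"ax":0,"ay":0,"az":0.008},{"x":0.036,"y":-0.08,"z":0,"ax":0,"ay":0,"az":0.008},{"x":0.051,"y":-0.115,"z":0,"ax":0,"ay":0,"az":0.008},{"x":0.059,"y":-0.134,"z":0,"ax":0,"ay":0,"az":0.008},{"x":0.059,"y":-0.134,"z":0,"ax":0,"ay":0,"az":0.008},{"x":0.059,"y":-0.134,"z":0,"ax":0,"ay":0,"az":0.008},{"x":0.059,"y":-0.134,"z":0,"ax":0,"ay":0,"az":0.008}]'; python3 - <<'E'
from h import *
c,b=snap("wrist","pics/w13.png");o=get_obs();print(o["eef_pos"],o["tool_rot"])
w=cv2.imread("pics/w5.png");g=cv2.imread("pics/w13.png")
# compare with picture after lift (same pose, z .2887)
for n,i in(("w5",w),("now",g)):
    for r in(140,150,176,182): print(n,r," ".join(str(int(v)) for v in i[r,215:305].mean(1)))
for n,i in(("w5",w),("now",g)):
    print(n,"col240"," ".join(str(int(v)) for v in i[110:190,222].mean(1)))
print("socket pred",proj(c,[[.502+x*np.cos(.464)-y*np.sin(.464),.3035+x*np.sin(.464)+y*np.cos(.464),.06] for x in(-.018,.018) for y in(-.034,.034)]).round(1).tolist())
E
```

```text
t: 22.25
eef_pos: [0.5066, 0.2981, 0.2958]
tool_rot: [0.001, 0.974, 0.225, -0.0]
contact_force: [0.3, -1.1, -1.3]
gripper_width: 0.559
grasp_force: 16.8
[0.50667343 0.29819602 0.29598341] [ 5.74822779e-04  9.74486847e-01  2.24443864e-01 -7.84399917e-05]
w5 140 114 98 56 53 55 56 56 55 55 54 54 56 56 53 47 46 46 45 45 46 45 46 46 45 44 45 45 46 46 45 45 45 43 45 43 45 45 46 43 44 43 44 43 44 44 44 43 44 44 44 43 44 43 44 43 43 44 44 43 44 43 43 45 43 44 44 44 45 44 44 43 50 54 54 53 52 53 53 52 53 53 52 51 60 116 118 119 121 121 120
w5 150 126 130 76 54 55 55 55 56 55 55 55 59 63 62 64 64 33 34 33 47 64 62 62 61 61 62 62 61 62 61 60 61 61 60 61 61 61 61 61 61 62 62 61 60 61 61 61 62 61 61 62 62 61 62 62 60 61 62 61 61 61 61 62 63 62 62 51 52 52 62 62 62 63 57 52 53 53 52 52 52 53 53 40 86 106 107 109 111 112 113
w5 176 119 121 124 73 51 54 54 54 55 55 53 53 60 62 61 62 61 61 59 61 58 84 87 86 87 80 58 59 59 61 60 59 59 60 60 59 60 59 60 59 59 60 59 60 58 59 58 59 59 59 58 58 59 60 59 58 59 59 59 59 57 70 99 84 85 86 87 58 60 59 60 62 58 50 50 49 50 51 50 50 49 36 91 111 109 107 108 10
[... 1365 characters left out ...]
109 103 83 83 84 87 80 47 48 49 49 48 48 43 69 118 115 113 114 115 119 121 122 121 120 118 116 115
w5 col240 115 110 109 108 107 107 105 104 107 99 73 51 54 54 55 54 54 54 54 54 55 54 56 57 56 56 53 52 53 53 55 55 53 54 55 56 56 55 55 56 56 55 55 56 56 58 59 58 58 58 58 57 57 56 56 57 56 55 54 54 56 56 56 55 55 54 54 54 53 52 51 51 49 47 47 45 48 100 117 117
now col240 116 117 117 115 110 109 109 108 107 98 71 53 54 55 54 54 55 55 56 56 56 54 56 55 55 53 52 53 54 54 54 49 45 56 63 62 62 62 63 65 63 61 62 61 62 64 62 60 61 62 63 63 63 63 63 63 62 64 64 60 62 62 65 64 64 64 62 63 63 56 51 49 49 46 45 49 96 112 113 116
socket pred [[278.0, 173.4], [227.1, 174.0], [278.2, 146.4], [225.9, 147.0]]
```

```bash
python3 -m jog '[{"x":0,"y":-0.004,"z":0,"ax":0,"ay":0,"az":-0.01},{"x":0,"y":-0.0077,"z":0,"ax":0,"ay":0,"az":-0.01},{"x":0,"y":-0.0077,"z":0.03,"ax":0,"ay":0,"az":-0.01},{"x":0,"y":-0.0077,"z":0.06,"ax":0,"ay":0,"az":-0.01},{"x":0,"y":-0.0077,"z":0.09,"ax":0,"ay":0,"az":-0.01},{"x":0,"y":-0.0077,"z":0.105,"ax":0,"ay":0,"az":-0.01},{"x":0,"y":-0.0077,"z":0.105,"ax":0,"ay":0,"az":-0.01},{"x":0,"y":-0.0077,"z":0.105,"ax":0,"ay":0,"az":-0.01}]'; python3 - <<'E'
from h import *
c,b=snap("wrist","pics/w14.png");o=get_obs();print(o["eef_pos"],o["tool_rot"])
for r in(140,146,152,158,164,170,176,182,188): print(r," ".join(str(int(v)) for v in b[r,205:315].mean(1)))
print("socket pred",proj(c,[[.502+x*np.cos(.464)-y*np.sin(.464),.3035+x*np.sin(.464)+y*np.cos(.464),.06] for x in(-.018,.018) for y in(-.034,.034)]).round(1).tolist())
E
```

```text
t: 23.1
eef_pos: [0.5028, 0.3076, 0.1917]
tool_rot: [-0.0, 0.973, 0.231, 0.0]
contact_force: [0.0, -0.0, -1.0]
gripper_width: 0.563
grasp_force: 16.8
[0.50326109 0.3079321  0.19234041] [-4.09289261e-04  9.72994513e-01  2.30826202e-01  8.80524477e-04]
140 115 86 55 54 56 55 57 55 55 55 54 54 55 54 55 55 54 53 54 53 54 53 54 54 54 54 53 54 54 53 53 53 52 54 52 53 53 53 54 54 53 53 52 53 53 53 54 53 54 53 53 53 53 53 52 53 52 52 52 54 54 53 52 53 53 53 53 55 52 53 52 54 52 53 52 52 52 54 54 54 52 53 52 53 53 52 53 52 54 54 53 53 53 53 54 53 52 53 53 52 53 54 53 54 53 54 48 47 116 113
146 120 104 55 53 53 56 55 54 54 54 52 53 54 54 53 54 53 53 52 53 53 53 53 53 52 52 52 52 51 51 52 52 50 51 52 51 51 51 51 51 52 51 50 49 51 52 51 51 49 51 51 50 51 50 51 51 50 50 51 51 50 50 51 51 52 51 50 50 51 49 51 49 50 51 50 49 50 50 50 51 50 50 50 49 51 50 50 51 50 51 51 50 50 50 51 51 51 51 50 52 51 51 52 50 52 53 37 97 117 116
152 115 118 60 54 56 55 57 56 56 55 55 55 55 55 56 56 57 49 47 45 46 45 46 46 46 45 43 45 45 46 44 45 45 44 45 44 43 43 44 45 43 44 45 44 45 45 45 45 44 44 44 44 44 44 44 43 
[... 1590 characters left out ...]
7 33 33 34 34 31 55 63 61 61 74 86 86 85 88 62 56 59 61 60 60 60 60 60 60 61 60 60 60 59 60 61 60 60 60 59 61 60 59 60 60 60 60 60 60 61 59 60 60 60 61 58 84 108 103 84 85 85 86 82 60 59 61 62 59 52 52 52 52 51 59 62 61 61 62 62 57 51 52 53 53 54 53 53 54 39 95 116 114 114 113
188 124 125 129 109 55 54 55 55 55 55 54 56 53 53 63 62 62 61 63 65 33 34 33 32 40 45 42 68 88 86 86 87 84 56 55 56 52 42 43 45 43 43 42 42 42 43 42 43 43 42 44 42 43 43 43 43 41 43 42 43 43 42 42 42 43 43 42 42 43 43 40 74 109 106 107 94 85 86 86 87 73 40 41 40 51 54 52 52 52 62 61 61 61 61 63 54 51 53 52 53 53 53 53 52 32 116 113 113 113 113
socket pred [[295.1, 199.7], [226.8, 199.6], [296.6, 164.2], [225.6, 164.1]]
```

```bash
python3 -m jog '[{"x":-0.001,"y":0.0005,"z":0.01,"ax":0,"ay":0,"az":0},{"x":-0.001,"y":0.0005,"z":0.02,"ax":0,"ay":0,"az":0},{"x":-0.001,"y":0.0005,"z":0.03,"ax":0,"ay":0,"az":0},{"x":-0.001,"y":0.0005,"z":0.03,"ax":0,"ay":0,"az":0}]'; python3 -m jog '[{"x":0,"y":0,"z":0.01,"ax":0,"ay":0,"az":0},{"x":0,"y":0,"z":0.02,"ax":0,"ay":0,"az":0},{"x":0,"y":0,"z":0.028,"ax":0,"ay":0,"az":0},{"x":0,"y":0,"z":0.034,"ax":0,"ay":0,"az":0},{"x":0,"y":0,"z":0.034,"ax":0,"ay":0,"az":0}]'
```

```text
t: 23.55
eef_pos: [0.5009, 0.3056, 0.1591]
tool_rot: [0.001, 0.973, 0.231, -0.002]
contact_force: [-0.8, 1.1, -1.5]
gripper_width: 0.56
grasp_force: 16.8
t: 24.05
eef_pos: [0.5014, 0.3061, 0.1259]
tool_rot: [0.0, 0.973, 0.231, -0.001]
contact_force: [-0.3, 0.2, -1.3]
gripper_width: 0.557
grasp_force: 16.8
```

```bash
python3 -m jog '[{"x":0,"y":0,"z":0.002,"ax":0,"ay":0,"az":0},{"x":0,"y":0,"z":0.003,"ax":0,"ay":0,"az":0},{"x":0,"y":0,"z":0.003,"ax":0,"ay":0,"az":0}]'; python3 -m jog '[{"x":0,"y":0,"z":0.0015,"ax":0,"ay":0,"az":0},{"x":0,"y":0,"z":0.003,"ax":0,"ay":0,"az":0},{"x":0,"y":0,"z":0.003,"ax":0,"ay":0,"az":0}]'
```

```text
t: 24.35
eef_pos: [0.5021, 0.3065, 0.1243]
tool_rot: [-0.0, 0.973, 0.231, 0.0]
contact_force: [0.1, 1.0, -1.9]
gripper_width: 0.559
grasp_force: 16.8
t: 24.65
eef_pos: [0.5025, 0.3068, 0.1219]
tool_rot: [-0.0, 0.973, 0.231, 0.001]
contact_force: [-0.6, -0.2, 4.4]
gripper_width: 0.561
grasp_force: 16.9
```

```bash
python3 -m jog '[{"x":0,"y":0,"z":0,"ax":0,"ay":0,"az":0},{"x":0,"y":0,"z":0,"ax":0,"ay":0,"az":0},{"x":0,"y":0,"z":0,"ax":0,"ay":0,"az":0}]' 0.68; python3 -m jog '[{"x":0,"y":0,"z":0,"ax":0,"ay":0,"az":0},{"x":0,"y":0,"z":0,"ax":0,"ay":0,"az":0},{"x":0,"y":0,"z":0,"ax":0,"ay":0,"az":0},{"x":0,"y":0,"z":0,"ax":0,"ay":0,"az":0},{"x":0,"y":0,"z":0,"ax":0,"ay":0,"az":0}]' 1; python3 -m jog '[{"x":0,"y":0,"z":-0.01,"ax":0,"ay":0,"az":0},{"x":0,"y":0,"z":-0.025,"ax":0,"ay":0,"az":0},{"x":0,"y":0,"z":-0.05,"ax":0,"ay":0,"az":0},{"x":0,"y":0,"z":-0.09,"ax":0,"ay":0,"az":0},{"x":0,"y":0,"z":-0.12,"ax":0,"ay":0,"az":0},{"x":0,"y":0,"z":-0.15,"ax":0,"ay":0,"az":0},{"x":0,"y":0,"z":-0.15,"ax":0,"ay":0,"az":0},{"x":0,"y":0,"z":-0.15,"ax":0,"ay":0,"az":0}]'; python3 - <<'E'
from h import *
c,b=snap("wrist","pics/w15.png");s,si=snap("scene","pics/s15.png");d,di=snap("side","pics/d15.png")
def blue(im):
    h=cv2.cvtColor(im,cv2.COLOR_RGB2HSV);m=((h[...,0]>105)&(h[...,0]<130)&(h[...,1]>120)).astype(np.uint8)
    n,l,st,ce=cv2.connectedComponentsWithStats(m);return [(x.tolist(),q.round(1).tolist()) for x,q in zip(st,ce) if 15<x[4]<5000]
for n,i in(("wrist",b),("scene",si),("side",di),("scene0",cv2.imread("pics/scene.png")[:,:,::-1].copy()),("side0",cv2.imread("pics/side.png")[:,:,::-1].copy())): print(n,blue(i))
a=.464
print("plate centres pred",[proj(k,[[.502-y*np.sin(a),.3032+y*np.cos(a),.138] for y in(.028,-.028)]).round(1).tolist() for k in(c,s,d)])
from caul import caul
for n,im,q in(("scene",si,(298,320)),("side",di,(385,285))): print(n,caul(cam(n),im,np.array(q)*.64))
for k,im in((s,si),(d,di)):
    h=cv2.cvtColor(im,cv2.COLOR_RGB2HSV);print("block px",[im[int(v),int(u)].tolist() for u,v in proj(k,[[.545,-.2647,.092],[.575,-.263,.092],[.515,-.266,.092]])])
E
```

```text
t: 24.95
eef_pos: [0.5018, 0.3063, 0.1208]
tool_rot: [0.0, 0.973, 0.231, -0.0]
contact_force: [0.1, 0.3, -1.6]
gripper_width: 0.683
grasp_force: 12.7
t: 25.45
eef_pos: [0.502, 0.3065, 0.1212]
tool_rot: [-0.0, 0.973, 0.231, 0.0]
contact_force: [-0.1, -0.1, 0.1]
gripper_width: 0.999
grasp_force: 0.0
t: 26.25
eef_pos: [0.5024, 0.3068, 0.273]
tool_rot: [-0.001, 0.973, 0.231, 0.001]
contact_force: [-0.7, -0.0, -0.7]
gripper_width: 1.002
grasp_force: 0.0
wrist [([227, 165, 11, 35, 271], [231.3, 182.9]), ([281, 166, 11, 34, 311], [286.1, 182.5]), ([200, 258, 8, 26, 108], [203.3, 271.3])]
scene [([125, 0, 13, 13, 119], [131.2, 5.6]), ([504, 61, 8, 17, 73], [508.7, 71.4]), ([411, 162, 5, 10, 24], [413.1, 166.0]), ([398, 165, 6, 10, 34], [399.9, 169.5]), ([406, 191, 6, 15, 51], [408.1, 197.8]), ([386, 195, 8, 15, 75], [388.9, 202.1])]
side [([208, 267, 11, 15, 86], [213.0, 272.3]), ([211, 285, 12, 15, 170], [216.5, 291.8]), ([272, 305, 9, 12, 49], [275.3, 309.3]), ([277, 320, 10, 12, 94], [281.7, 325.7])]
scene0 [([125, 0, 13, 13, 119], [131.2, 5.6]), ([504, 61, 8, 17, 67], [508.7, 71.5]), ([412, 162, 4, 10, 23], [413.3, 165.9]), ([398, 165, 6, 11, 34], [399.9, 169.6]), ([405, 191, 7, 16, 53], [407.9, 198.5]), ([385, 195, 9, 16, 79], [388.6, 202.6])]
side0 [([207, 267, 12, 15, 91], [212.6, 271.8]), ([210, 284, 12, 16, 167], [215.6, 291.6]), ([272, 305, 9, 12, 49], [275.3, 309.3]), ([277, 320, 10, 12, 94], [281.7, 325.7])]
plate centres pred [[[232.3, 180.9], [289.1, 181.0]], [[407.0, 197.8], [386.9, 201.7]], [[216.6, 291.3], [213.4, 272.1]]]
scene ((552.0956420898438, -260.25384521484375), (146.77793884277344, 144.54434204101562), 2.856952667236328)
side ((547.0936279296875, -250.42935180664062), (140.07029724121094, 159.48458862304688), 2.891416072845459)
block px [[214, 146, 75], [216, 149, 76], [218, 146, 73]]
block px [[143, 122, 76], [155, 126, 73], [141, 122, 77]]
```

Tongs are back within 1 px of their first place. The caul hasn't moved and the block shows where it was set. Handing in.

```bash
python3 -c "
from station import *
print(hand_in())"
```

```text
the job is handed in; nothing more can be done
None
```

The job is handed in (no verdict was returned): cover slid to its stop, cedar block set upright on the caul about 1 mm off centre by my measurement, and tongs back in their stand; the weight, lid and strips were never approached but I did not re-measure them at the end.

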